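Load the cup warmer at the matcha bar

TASK

Load the cup warmer for the next rush: first pull the mode lever towards the robot to off, then move every clean cup from the drip mat onto free places on the black plate, standing upright with at least 5 mm of air between each cup and whatever else stands there. When all the cups are on, slide the heat grip level with the orange mark and, last, set the lever straight up (keep-warm). Do not knock or shift the saucers, bowl or sugar pot, and let go of everything at the end.

Things in the scene. Friction and masses are not known exactly. Their poses are not given: they have to be found in the camera images.
- warmer_top (a point): Cup warmer, a fixed steel slab with a flat black top plate inside a low steel gallery rail. This point: centre of the plate's upper face, 24 mm above the counter. The free inside of the rail measures 280 mm along this frame's x and 350 mm along its y; the rail is 6 mm wide and stands 12 mm above the plate.
- heat_top (a point): Heat slider of the white console (200 x 200 x 30 mm, fixed): a black grip, 20 mm along its travel, 28 mm across, 40 mm high, on an aluminium track; this point is the middle of its top face (84.5 mm above the counter). The track (housing 170 mm long, 40 mm wide, 14 mm high on the console) runs along the console's x. The frame of this point is turned by -90 degrees about z from the console's: its y axis points along the travel, to growing values.
- heat (a joint): Travel of the heat slider in m: 0 at the end nearer the robot, growing away from the robot to 0.12. It moves with about 1.5 N and stays where it is left.
- mark_line (a point): Orange T-shaped pointer, 8 mm high, fixed on the console beside the slider's track, on the side away from the lever, 28 mm from the middle of the track. This point is the middle of the pointer's top; its x axis is the direction in which the slider travels (away from the robot), so the slider is at the mark when the grip's middle is level with this point along that axis.
- console_mid (a point): Middle of the console's top face, 30 mm above the counter; x is the direction of both controls' travel (away from the robot). The slider's track runs along x at y = -50 mm, the lever swings in the plane y = +50 mm.
- mode_tip (a point): Centre of the red ball (26 mm diameter) at the end of the mode lever, a 10 mm steel rod. 90 mm from the hinge axis, which is horizontal, along the console's y, 52 mm above the counter at the console's x = 0, y = +50 mm. The hinge stands on a grey block 70 mm along x, 50 mm along y, 25 mm high on the console.
- mode (a joint): Angle of the mode lever in rad: 0 = off, leaning fully towards the robot (34 degrees from vertical); 0.6 = keep-warm, straight up; 1.2 = boost, leaning fully away. It moves with about 1 N at the ball and stays where it is left.
- cup1_mid (a point): Clean cream cup, open at the top, no handle: straight round wall of outer diameter 60 mm (54 mm foot), 4 mm thick, 75 mm high, about 0.17 kg. This point is on its axis half-way up (37.5 mm above its foot); z points out of its mouth. It starts upright on the brown drip mat beside the warmer (3 mm thick). It may be absent.
- cup2_mid (a point): Clean white cup, open at the top, no handle: straight round wall of outer diameter 60 mm (54 mm foot), 4 mm thick, 75 mm high, about 0.17 kg. This point is on its axis half-way up (37.5 mm above its foot); z points out of its mouth. It starts upright on the brown drip mat beside the warmer (3 mm thick). It may be absent.
- cup3_mid (a point): Clean sand brown cup, open at the top, no handle: straight round wall of outer diameter 60 mm (54 mm foot), 4 mm thick, 75 mm high, about 0.17 kg. This point is on its axis half-way up (37.5 mm above its foot); z points out of its mouth. It starts upright on the brown drip mat beside the warmer (3 mm thick). It may be absent.
- cup4_mid (a point): Clean grey green cup, open at the top, no handle: straight round wall of outer diameter 60 mm (54 mm foot), 4 mm thick, 75 mm high, about 0.17 kg. This point is on its axis half-way up (37.5 mm above its foot); z points out of its mouth. It starts upright on the brown drip mat beside the warmer (3 mm thick). It may be absent.
- cup5_mid (a point): Clean dark grey cup, open at the top, no handle: straight round wall of outer diameter 60 mm (54 mm foot), 4 mm thick, 75 mm high, about 0.17 kg. This point is on its axis half-way up (37.5 mm above its foot); z points out of its mouth. It starts upright on the brown drip mat beside the warmer (3 mm thick). It may be absent.
- saucers_mid (a point): Stack of white saucers already on the warmer: 80 mm diameter, 30 mm high; this point is on its axis 15 mm above the plate. Leave alone.
- bowl_mid (a point): Upturned matcha-green bowl already on the warmer: 84 mm diameter at the bottom, narrowing to 44 mm at the top, 48 mm high; this point is on its axis 24 mm above the plate. Leave alone.
- sugarpot_mid (a point): Sand-brown sugar pot with a wooden lid already on the warmer: 74 mm diameter, 71 mm high with its knob; this point is on its axis 30 mm above the plate. Leave alone.
Things that resemble listed ones, but are neither listed nor needed, are in the scene too. Leave any blue or turquoise look-alike of the part that bears cup2_mid alone. What is shaped like the part that bears saucers_mid but red is not meant.

How it is judged:
By the outcome, as a careful person would: the job done as asked, in the order asked, and still so for the second after the job is handed in, with the robot touching nothing.
Of cup1, cup2, cup3, cup4, cup5 only 3 to 5 are there at a start; the rules pass over those that are not, and their reading is None.
At some moment in a run one of cup1, cup2, cup3, cup4, cup5 may be knocked a few centimetres aside while the robot is not near it.
It also fails if it takes over 210 s, if anything falls off the work surface, if the arm or the gripper's body presses on something with over 40 N, if the wrist force passes 120 N, or if a joint passes its speed limit or range.

ROBOT

A 6-joint arm with a two-finger parallel gripper is mounted at the origin on the work surface. World frame = base frame: x ahead of the robot, y to its left, z up, the work surface at z = 0. Lengths are in m, angles in rad, forces in N, time in s.
With the tool pointing down it reaches from about 0.275 to 1 m from the base axis. Payload 8.4 kg.
Tool frame: the origin (TCP) lies at the very end of the fingers, on their centre line; the grasp point (between the pads) lies 19 mm behind it; z points along the fingers, y is the direction in which the jaws open and shut (so a half turn about z gives the same grasp; the last joint's range is limited). The gripper opens to 85 mm and grips with 20 to 120 N. Pads are 22 mm wide; open, the fingers measure 114 mm over their backs; the gripper's body (76 mm by 85 mm) begins 54 mm behind the grasp point. The pads swing forward as they close: fully open they stand 13 mm farther back than shut.
Start: joints at [1.134, 0.353, 1.633, -0, 1.155, -0.002], TCP at [0.263, 0.567, 0.231] pointing down, gripper open.
Joint ranges: [-2.63, 2.63], [-0.92, 2.1], [0.06, 2.66], [-1.3, 4.44], [0, 2.69], [-3.02, 3.02]. Speed limits (rad/s): [2.22, 2.22, 2.79, 3.14, 3.14, 3.14].

INTERFACE

Orientations are given as [roll, pitch, yaw] about the fixed x, y, z axes, in that order (R = Rz(yaw) Ry(pitch) Rx(roll)).
In Python, from workcell import sensors, cams, robot gives the robot as it stands.
- The arm moves only by the tool move_arm, never from a script. Its argument "steps" is one flat list of numbers, 5 for each row, row after row: the opening, from 0 (shut) to 1 (fully open), then the shift along the world's x, y, z as a fraction of full scale, then the turn about the world's z as a fraction of full scale. A call has 1 to 20 rows; each row is the pose to reach, as a shift and turn from the pose commanded when the call began; what a row does not reach only later rows make up. Full scale, the value 1, is 0.2 m for a shift and 90 degrees for a turn. A row lasts 1/12 s, in which the tool goes at most 41.7 mm and 7.16 degrees, less where a joint would pass 70% of its speed; a pose out of reach is approached as far as the arm can. A call with a number of a shift or a turn outside -1 to 1 is refused whole. A call with a gripper value outside its range is refused whole. The fingers move at their own pace and stop on an object; "force" is the grip in N (left out, the last holds). Time passes only in rows, so rows that repeat a pose let the fingers close. It gives the time, the measured TCP pose, the force and the opening at its end, in the units of the state.
- sensors.get_state(): the state, without advancing time (a new reading comes with each control period).
- cams.capture(name): name is "scene" or "top"; returns (picture, depth): 400x640x3 uint8, red, green, blue; 400x640 float32, m along the optical axis (not along the pixel's ray), 0 where there is no reading.
- cams.calibration(name): a dict with "fx", "fy", "cx", "cy" (pixels), "R" (3x3) and "t" (3): a world point X has camera coordinates R X + t. Camera axes: x right, y down, z forward; pixel columns grow to the right and rows downward; lengths in m; the calibration is good to about 2 mm. A picture is of the moment at which its call begins. calibration takes no time and is no camera call.
- robot.finish_job(): hands the job in, once; it reports no verdict.
The state is a dict: "time": time; "joint_positions": joint angles; "qd": joint speeds; "effort": joint torques, N m; "eef_pos": TCP position; "tcp_rot": TCP orientation; "force": force on the tool from outside, world axes, zero at the start; "moment": the same for the moment, N m; "gripper_width": opening from 0.0 (shut) to 1.0 (fully open).
Only numpy, scipy, OpenCV 4.12 (cv2) and the standard library are available. Lean on these libraries where they do the work, as an engineer would, in place of code of your own. Each camera call takes 0.05 s, during which the arm holds its last target.

## Working session

There is one attempt and no reset: what is moved stays moved. The work goes in short steps, Python scripts to look and compute and a tool call to move; the robot and the scene stay as the last step left them, time stands still between calls to the robot, and variables do not carry over. Pictures are saved under pics/ and viewed, and the job is handed in when it is done.

Besides the shell and the picture viewer there is one more tool, called after "Request:" as name(argument=value, ...) on one line, values as JSON. move_arm: Moves the arm, as the interface text tells. Its arguments: {"type":"object","properties":{"steps":{"type":"array","items":{"type":"number"}},"force":{"type":"number"}},"required":["steps"]}

```bash
mkdir -p pics; ls
cat > h.py <<'E'
import numpy as np, cv2
from workcell import sensors, cams, robot
def grab(name,save=None):
    p,d=cams.capture(name)
    if save: cv2.imwrite('pics/'+save,cv2.cvtColor(p,cv2.COLOR_RGB2BGR))
    np.savez('last_%s.npz'%name,p=p,d=d)
    return p,d
def pts(name,d):
    c=cams.calibration(name); v,u=np.mgrid[:400,:640]
    P=np.stack([(u-c['cx'])/c['fx']*d,(v-c['cy'])/c['fy']*d,d],-1)
    return (P-np.array(c['t']))@np.array(c['R'])
def proj(name,X):
    c=cams.calibration(name); q=np.array(c['R'])@np.array(X)+np.array(c['t'])
    return q[0]/q[2]*c['fx']+c['cx'],q[1]/q[2]*c['fy']+c['cy']
E
python3 - <<'E'
from h import *
for n in('scene','top'):
    grab(n,n+'0.png'); c=cams.calibration(n); print(n,c)
print(sensors.get_state())
E
```

```text
pics
scene {'fx': 419.88064026598073, 'fy': 419.88064026598073, 'cx': 315.96702005308015, 'cy': 191.04925457722007, 'R': array([[-0.22100742,  0.9752122 , -0.01081141],
       [ 0.50796225,  0.10563957, -0.85487697],
       [-0.83254434, -0.19442594, -0.51871811]]), 't': array([ 0.16638621, -0.1666675 ,  1.65110627])}
top {'fx': 371.3778084074437, 'fy': 371.3778084074437, 'cx': 322.7448590096153, 'cy': 198.69317467418733, 'R': array([[-0.04373981, -0.99903719, -0.00339572],
       [-0.97868721,  0.04353099, -0.2006898 ],
       [ 0.2006444 , -0.00545479, -0.97964895]]), 't': array([-0.02204181,  0.52479029,  1.20222023])}
{'time': 0.1, 'joint_positions': array([ 1.13361855e+00,  3.53573875e-01,  1.63405733e+00, -1.35150356e-05,
        1.15520889e+00, -2.38910609e-03]), 'qd': array([-0.0007794 , -0.00206785, -0.00082771,  0.0019043 ,  0.00202736,
       -0.00025712]), 'effort': array([ 2.36015949e-04, -6.06365991e+01, -3.42817891e+01,  7.09430697e-05,
        4.06204621e-03,  6.04225397e-05]), 'eef_pos': array([0.26307786, 0.56646209, 0.23064093]), 'tcp_rot': array([-3.14034518e+00,  9.37750535e-06,  2.70680945e+00]), 'force': array([ 0.61328176,  0.31811679, -0.00186333]), 'moment': array([ 0.04384863, -0.00834414,  0.02158623]), 'gripper_width': 1.004125232120235}
```

View pics/scene0.png

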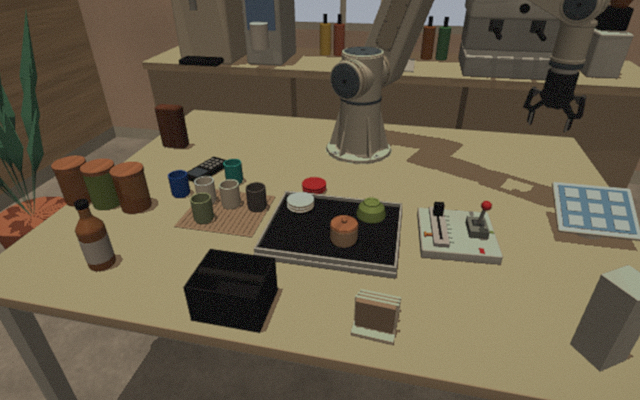

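View pics/top0.png

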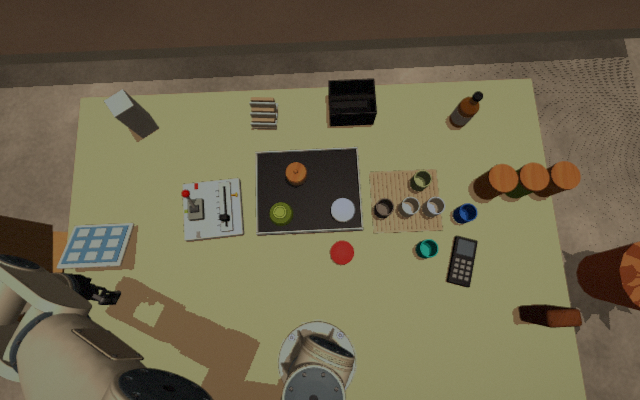

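Run:
```python
from h import *
p=np.load('last_top.npz')['p'];c=p[150:270,360:490]
a=cv2.resize(c,None,fx=5,fy=5,interpolation=cv2.INTER_CUBIC)
cv2.imwrite('pics/c1.png',cv2.cvtColor(a,cv2.COLOR_RGB2BGR))
p=p[140:250,170:370]
cv2.imwrite('pics/c2.png',cv2.cvtColor(cv2.resize(p,None,fx=4,fy=4,interpolation=cv2.INTER_CUBIC),cv2.COLOR_RGB2BGR))
p=np.load('last_scene.npz')['p'][155:235,165:285]
cv2.imwrite('pics/c3.png',cv2.cvtColor(cv2.resize(p,None,fx=6,fy=6,interpolation=cv2.INTER_CUBIC),cv2.COLOR_RGB2BGR))
p=np.load('last_scene.npz')['p'][190:270,400:520]
cv2.imwrite('pics/c4.png',cv2.cvtColor(cv2.resize(p,None,fx=6,fy=6,interpolation=cv2.INTER_CUBIC),cv2.COLOR_RGB2BGR))
```

```text
(no output)
```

View pics/c1.png

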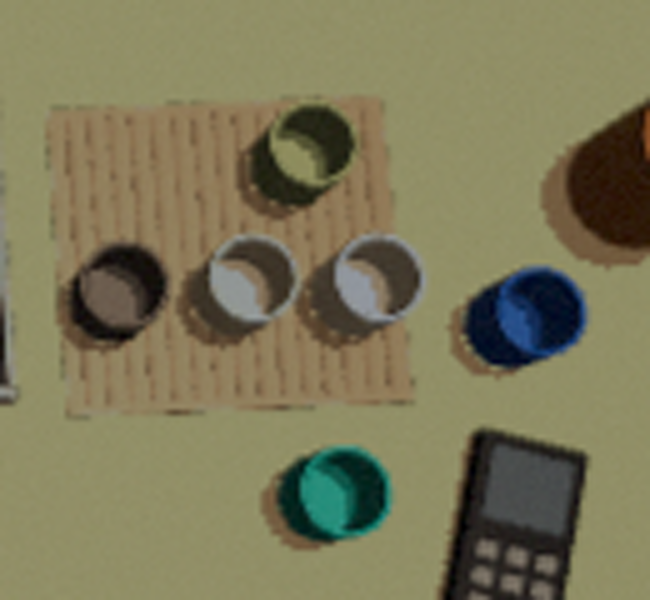

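View pics/c2.png

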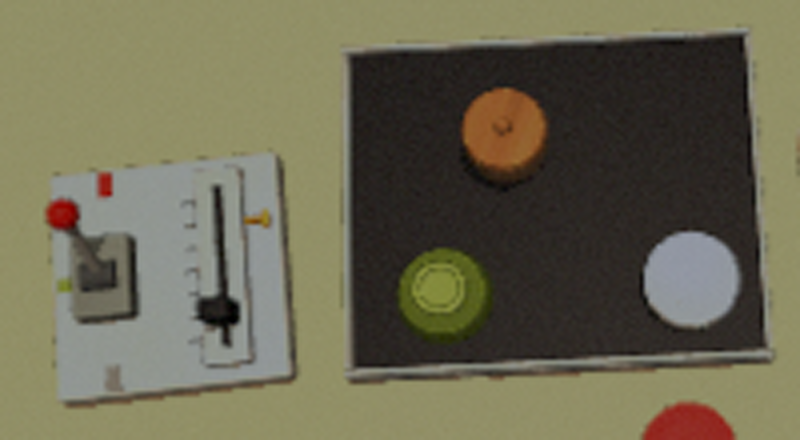

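View pics/c3.png

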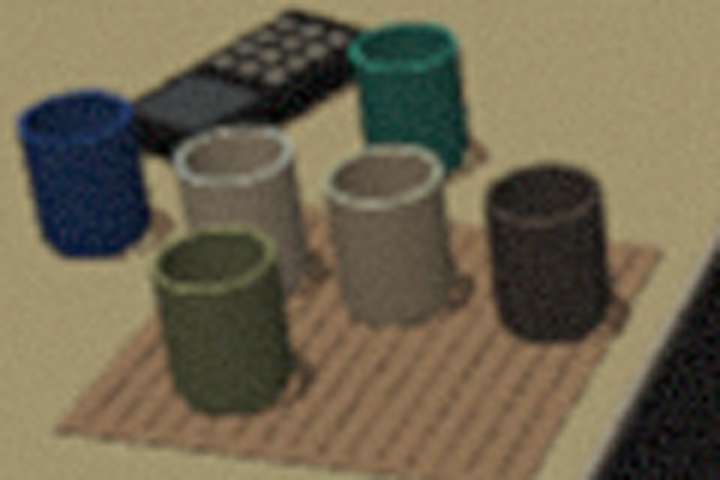

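View pics/c4.png

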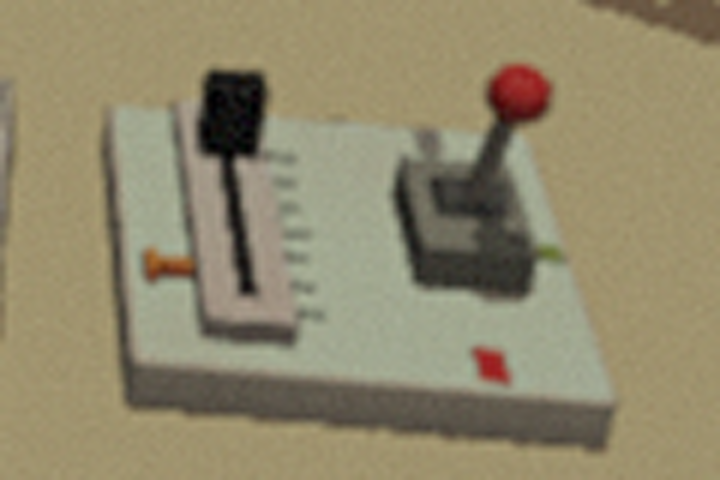

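The crops show four cups on the mat: grey-green (422,180), dark grey (384,208), and two light ones (410,206) and (434,206). The blue (465,213) and turquoise (428,249) look-alikes stand off the mat, and the red disc (342,253) is off the plate. I'll leave those three alone. Now I'll measure.

```bash
cat >> h.py <<'E'
from scipy.optimize import least_squares
def circ(xy,r):
    c=xy.mean(0)
    s=least_squares(lambda q:np.hypot(*(xy-q).T)-r,c,loss='soft_l1',f_scale=.002)
    return s.x,np.abs(s.fun).mean()
def clus(P,z0,z1,box,gap=.01):
    m=(P[...,2]>z0)&(P[...,2]<z1)&(P[...,0]>box[0])&(P[...,0]<box[1])&(P[...,1]>box[2])&(P[...,1]<box[3])
    return m
def cups():
    for n in('top','scene'):
        z=np.load('last_%s.npz'%n);P=pts(n,z['d'])
        m=(P[...,2]>.066)&(P[...,2]<.12)&(z['d']>0)
        k,l,s,c=cv2.connectedComponentsWithStats(m.astype('uint8'))
        for i in range(1,k):
            if s[i,4]<15: continue
            q=P[l==i]
            if np.ptp(q[:,0])>.09 or np.ptp(q[:,1])>.09: continue
            mid=(q[:,:2].max(0)+q[:,:2].min(0))/2
            zt=np.percentile(q[:,2],90); r=q[q[:,2]>zt-.006]
            f,e=circ(r[:,:2],.029)
            print(n,c[i].round(),'n',s[i,4],'mid',mid.round(4),'ext',np.ptp(q,0).round(3),'z90',zt.round(4),'fit',f.round(4),e.round(4),z['p'][l==i].mean(0).round())
E
python3 - <<'E'
from h import *
cups()
for n in('top','scene'):
    z=np.load('last_%s.npz'%n);P=pts(n,z['d']);p=z['p'].astype(int)
    R,G,B=p[...,0],p[...,1],p[...,2]
    print(n)
    def rep(t,m):
        k,l,s,c=cv2.connectedComponentsWithStats(m.astype('uint8'))
        for i in range(1,k):
            if s[i,4]>=6:
                q=P[l==i];print(t,c[i].round(1),s[i,4],'med',np.median(q,0).round(4),'mid',((q.max(0)+q.min(0))/2).round(4),'ext',np.ptp(q,0).round(3))
    z_=P[...,2]; ok=z['d']>0
    con=ok&(P[...,0]>.3)&(P[...,0]<.9)&(P[...,1]>.1)&(P[...,1]<.5)
    rep('redball',con&(R>120)&(G<70)&(z_>.08))
    rep('greytall',con&(z_>.075)&(P[...,1]>.15))
    rep('orange',con&(R>G+50)&(G>B+25)&(z_<.06)&(z_>.025)&(P[...,1]>.15))
    rep('contop',con&(z_>.024)&(z_<.036)&(P[...,1]>.15))
    w=ok&(P[...,0]>.3)&(P[...,0]<.95)&(P[...,1]>-.3)&(P[...,1]<.2)
    rep('onplate',w&(z_>.040))
    rep('bowltop',w&(z_>.062)&(G>R+20))
    rep('black',w&(R<75)&(z_<.032)&(z_>.016))
    rep('rail',w&(R>90)&(z_<.045)&(z_>.02))
E
```

```text
top [262. 101.] n 204 mid [0.876 0.153] ext [0.028 0.09  0.026] z90 0.0878 fit [0.8593 0.152 ] 0.0075 [111.  98.  77.]
top [462. 113.] n 181 mid [ 0.8074 -0.5461] ext [0.064 0.055 0.053] z90 0.1162 fit [ 0.8077 -0.55  ] 0.0018 [60. 44. 30.]
top [295. 172.] n 361 mid [0.6148 0.0426] ext [0.071 0.071 0.029] z90 0.0853 fit [0.6149 0.0421] 0.0081 [133.  82.  39.]
top [548. 169.] n 16 mid [ 0.5787 -0.789 ] ext [0.023 0.022 0.038] z90 0.116 fit [ 0.5598 -0.8076] 0.0007 [74. 52. 30.]
top [517. 171.] n 15 mid [ 0.5777 -0.6901] ext [0.026 0.022 0.049] z90 0.1141 fit [ 0.559  -0.7079] 0.0006 [72. 64. 34.]
top [422. 178.] n 102 mid [ 0.5739 -0.3807] ext [0.058 0.059 0.016] z90 0.0802 fit [ 0.5741 -0.3807] 0.0015 [93. 92. 59.]
top [488. 186.] n 192 mid [ 0.5463 -0.6025] ext [0.081 0.056 0.053] z90 0.1118 fit [ 0.5441 -0.6047] 0.003 [47. 27. 10.]
top [521. 189.] n 114 mid [ 0.5231 -0.7041] ext [0.035 0.053 0.05 ] z90 0.1139 fit [ 0.5375 -0.71  ] 0.0016 [35. 35. 10.]
top [552. 188.] n 111 mid [ 0.5204 -0.8042] ext [0.03  0.049 0.053] z90 0.1142 fit [ 0.5361 -0.8122] 0.0012 [50. 28. 11.]
top [191. 
[... 11266 characters left out ...]
l [367.5 268.2] 8 med [0.7113 0.1196 0.0226] mid [0.7116 0.1198 0.0225] ext [0.003 0.012 0.004]
rail [378.8 269.8] 16 med [0.7113 0.1489 0.0221] mid [0.7114 0.1453 0.0226] ext [0.006 0.029 0.005]
rail [388.7 271.2] 9 med [0.7103 0.1716 0.0219] mid [0.7114 0.1716 0.0213] ext [0.007 0.014 0.003]
rail [379.9 294.4] 100 med [0.8119 0.1595 0.0419] mid [0.8131 0.1564 0.0406] ext [0.019 0.087 0.009]
rail [188.3 311.5] 6 med [ 0.9363 -0.2394  0.0285] mid [ 0.936  -0.2402  0.0295] ext [0.004 0.005 0.018]
rail [353.9 316.5] 15 med [0.8713 0.1098 0.0314] mid [0.8787 0.11   0.0325] ext [0.018 0.005 0.023]
rail [395.4 322.2] 12 med [0.8767 0.1964 0.0355] mid [0.8745 0.1964 0.0331] ext [0.006 0.003 0.021]
```

Run:
```python
from h import *
res=[]
for n in('top','scene'):
    z=np.load('last_%s.npz'%n);P=pts(n,z['d']);p=z['p'].astype(int)
    R,G,B=p[...,0],p[...,1],p[...,2];zz=P[...,2]
    m=(P[...,0]>.38)&(P[...,0]<.65)&(P[...,1]>.2)&(P[...,1]<.47)&(zz>.02)&(zz<.036)
    q=P[m][:,:2]
    r=cv2.minAreaRect(q.astype(np.float32)*1000);print(n,'console',r)
    m=(P[...,0]>.38)&(P[...,0]<.75)&(P[...,1]>-.2)&(P[...,1]<.2)&(zz>.02)&(zz<.042)&(R>85)
    k,l,s,c=cv2.connectedComponentsWithStats(m.astype('uint8'));i=1+np.argmax(s[1:,4])
    print('rail',cv2.minAreaRect(P[l==i][:,:2].astype(np.float32)*1000))
    # orange candidates
    m=(P[...,0]>.38)&(P[...,0]<.65)&(P[...,1]>.2)&(P[...,1]<.47)&(R>G+30)&(G>B+20)&(zz<.05)&(zz>.02)
    v,u=np.nonzero(m);print('orange',len(u),u.mean(),v.mean(),P[m].mean(0),P[m].min(0),P[m].max(0))
    # sphere fit of ball
    m=(P[...,0]>.5)&(P[...,0]<.6)&(P[...,1]>.36)&(P[...,1]<.42)&(zz>.11)&(R>90)&(G<70)
    b=P[m];f=least_squares(lambda c:np.linalg.norm(b-c,axis=1)-.013,b.mean(0)-[0,0,.008],loss='soft_l1',f_scale=.002);print('ball',f.x,abs(f.fun).mean(),len(b))
    m=(P[...,0]>.44)&(P[...,0]<.5)&(P[...,1]>.26)&(P[...,1]<.31)&(zz>.078)&(zz<.092)
    print('grip',P[m].mean(0),P[m].min(0),P[m].max(0),cv2.minAreaRect(P[m][:,:2].astype(np.float32)*1000))
```

```text
top console ((512.4005126953125, 337.43603515625), (200.5923614501953, 200.67474365234375), 3.871588706970215)
rail ((563.9853515625, 5.2183990478515625), (294.5458984375, 363.0506591796875), 0.48711585998535156)
orange 5 233.0 194.8 [0.55379186 0.26195424 0.03772065] [0.55197437 0.25511955 0.03395653] [0.55631673 0.26862169 0.04264636]
ball [0.54383481 0.39034402 0.13380655] 0.0015001813549564153 43
grip [0.47235161 0.28448486 0.08335238] [0.46393064 0.27112936 0.0784178 ] [0.48142784 0.29742298 0.08912443] ((472.47125244140625, 283.96038818359375), (26.31439208984375, 17.33786964416504), 86.01893615722656)
scene console ((515.7396240234375, 336.78564453125), (206.0748291015625, 199.66188049316406), 4.410961627960205)
rail ((567.7684326171875, 4.4529876708984375), (297.4841003417969, 364.8551330566406), 0.7357150912284851)
orange 19 427.05263157894734 233.42105263157896 [0.55892109 0.25920928 0.03744737] [0.55408986 0.25114403 0.03489836] [0.56405245 0.26958375 0.04124555]
ball [0.54599373 0.39043464 0.13420187] 0.0011239150805375004 56
grip [0.47869392 0.28428622 0.08246257] [0.46643705 0.27213175 0.07819622] [0.48757685 0.29683684 0.08637768] ((476.94464111328125, 284.3927001953125), (24.454465866088867, 21.194196701049805), 88.73858642578125)
```

Request:
move_arm(steps=[1,0.2,-0.12,0,0.08,1,0.4,-0.25,0,0.16,1,0.6,-0.38,0,0.24,1,0.8,-0.5,0,0.32,1,0.95,-0.6,0,0.32,1,0.95,-0.6,0,0.32], force=30)

```text
time: 0.6
eef_pos: [0.4561, 0.4443, 0.2309]
tcp_rot: [-3.141, 0.0, -3.073]
force: [0.5, -0.3, 0.1]
gripper_width: 1.001
```

Request:
move_arm(steps=[1,0.2,-0.13,0,0,1,0.4,-0.25,0,0,1,0.445,-0.27,0,0,1,0.445,-0.27,-0.1,0,1,0.445,-0.27,-0.25,0,1,0.445,-0.27,-0.4,0,1,0.445,-0.27,-0.5,0,1,0.445,-0.27,-0.58,0,1,0.445,-0.27,-0.58,0,0.1,0.445,-0.27,-0.58,0,0.1,0.445,-0.27,-0.58,0,0.1,0.445,-0.27,-0.58,0,0.1,0.445,-0.27,-0.58,0,0.1,0.445,-0.27,-0.58,0,0.1,0.445,-0.27,-0.58,0,0.1,0.445,-0.27,-0.58,0])

```text
time: 1.93
eef_pos: [0.5433, 0.3921, 0.1166]
tcp_rot: [-3.141, 0.002, -3.073]
force: [2.6, -6.2, 5.4]
gripper_width: 0.28
```

Run:
```python
from h import *
p,d=grab('scene')
cv2.imwrite('pics/g1.png',cv2.cvtColor(cv2.resize(p[130:270,380:560],None,fx=4,fy=4,interpolation=cv2.INTER_CUBIC),cv2.COLOR_RGB2BGR))
print(sensors.get_state()['gripper_width'])
```

```text
0.2832517259571809
```

View pics/g1.png

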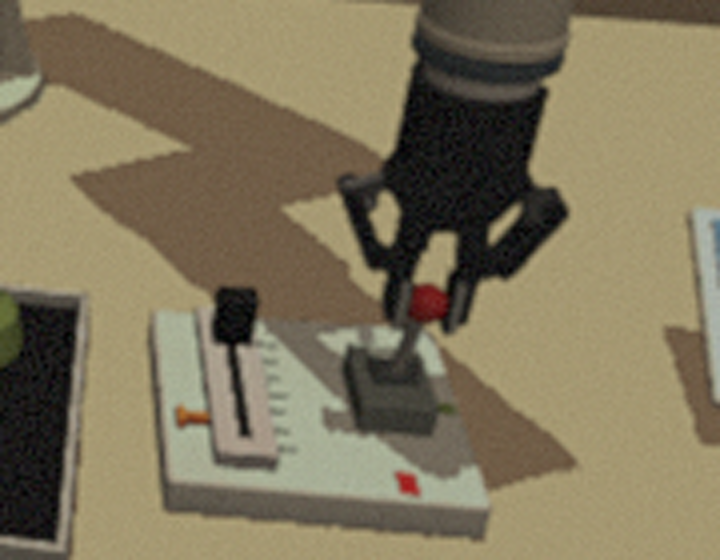

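The ball is held (opening 24 mm, red ball between the pads at scene ≈(487,205)). I'll swing it to off.

Request:
move_arm(steps=[0.1,-0.04,-0.003,0.015,0,0.1,-0.08,-0.006,0.025,0,0.1,-0.125,-0.009,0.031,0,0.1,-0.173,-0.012,0.035,0,0.1,-0.22,-0.016,0.032,0,0.1,-0.267,-0.019,0.025,0,0.1,-0.31,-0.022,0.012,0,0.1,-0.356,-0.025,-0.005,0,0.1,-0.4,-0.028,-0.025,0,0.1,-0.432,-0.031,-0.045,0,0.1,-0.442,-0.031,-0.047,0,0.1,-0.442,-0.031,-0.047,0,0.1,-0.442,-0.031,-0.047,0,0.1,-0.442,-0.031,-0.047,0])

```text
time: 3.15
eef_pos: [0.4539, 0.386, 0.1058]
tcp_rot: [-3.14, -0.0, -3.073]
force: [-0.0, -5.2, 0.1]
gripper_width: 0.28
```

Request:
move_arm(steps=[0.7,0,0,0,0,0.7,0,0,0,0,0.7,0,0,0,0,0.9,0,0,0,0,0.9,0,0,0.1,0,0.9,0,0,0.25,0,0.9,0,0,0.4,0,1,0,0,0.5,0,1,0,0,0.5,0])

```text
time: 3.9
eef_pos: [0.4559, 0.3886, 0.2108]
tcp_rot: [3.137, 0.006, -3.074]
force: [0.8, -0.1, -0.2]
gripper_width: 0.997
```

```bash
cat > ball.py <<'E'
from h import *
for n in('top','scene'):
    p_,d_=grab(n)
    z=np.load('last_%s.npz'%n);P=pts(n,z['d']);p=z['p'].astype(int);R,G=p[...,0],p[...,1];zz=P[...,2]
    m=(P[...,0]>.42)&(P[...,0]<.6)&(P[...,1]>.36)&(P[...,1]<.42)&(zz>.1)&(zz<.17)&(R>75)&(G<60)&(R>2*G)
    b=P[m]
    if len(b)<8: print(n,len(b));continue
    f=least_squares(lambda c:np.linalg.norm(b-c,axis=1)-.013,b.mean(0)-[0,0,.008],loss='soft_l1',f_scale=.002);print(n,'ball',f.x,abs(f.fun).mean(),len(b))
    print(np.degrees(np.arctan2((f.x[0]-.5104)/.9974,f.x[2]-.052)))
E
python3 ball.py; python3 -c "
from h import *
p=np.load('last_scene.npz')['p']
cv2.imwrite('pics/g2.png',cv2.cvtColor(cv2.resize(p[130:270,380:560],None,fx=4,fy=4,interpolation=cv2.INTER_CUBIC),cv2.COLOR_RGB2BGR))"
```

```text
top ball [0.46392364 0.38442775 0.13004   ] 0.0013222056482451495 29
-30.84132959945639
scene ball [0.46341546 0.38421537 0.12773646] 0.0013871980191985126 50
-31.881037140991012
```

View pics/g2.png

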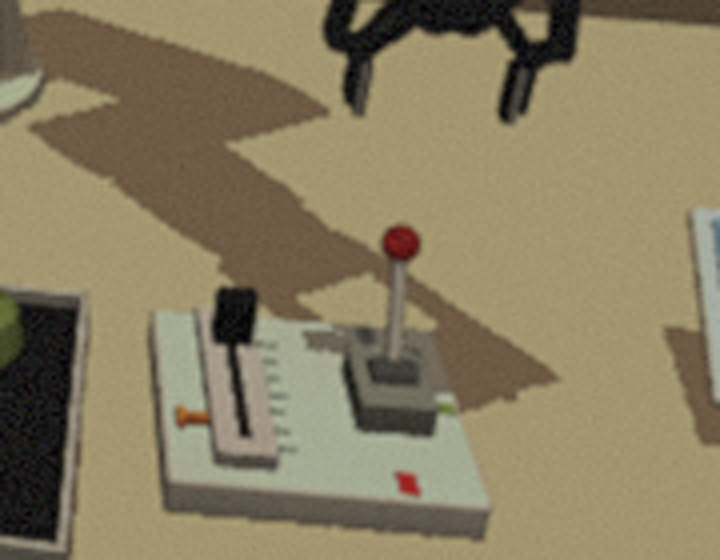

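The lever reads about −31.5° against the −34° stop, so I'll give it a push with shut fingers to be sure it's fully off.

Request:
move_arm(steps=[0,0.12,-0.02,0,0,0,0.24,-0.02,0,0,0,0.24,-0.02,0,0,0,0.24,-0.02,0,0,0,0.24,-0.02,0,0,0,0.24,-0.02,0,0,0,0.24,-0.02,-0.15,0,0,0.24,-0.02,-0.3,0,0,0.24,-0.02,-0.45,0,0,0.24,-0.02,-0.46,0,0,0.2,-0.02,-0.46,0,0,0.17,-0.02,-0.46,0,0,0.15,-0.02,-0.46,0,0,0.14,-0.02,-0.46,0,0,0.13,-0.02,-0.46,0,0,0.12,-0.02,-0.46,0,0,0.12,-0.02,-0.46,0])

```text
time: 5.42
eef_pos: [0.4816, 0.3836, 0.116]
tcp_rot: [3.139, 0.009, -3.073]
force: [13.7, -1.9, -3.7]
gripper_width: 0.002
```

13.7 N with no further motion means the lever is against its stop. Backing off and heading to the cups.

Request:
move_arm(steps=[0,0.05,0,0,0,0,0.1,0,0,0,0,0.1,0,0.2,0,0,0.1,0,0.4,0,0.5,0.1,-0.15,0.6,-0.08,1,0.1,-0.3,0.6,-0.16,1,0.1,-0.5,0.6,-0.24,1,0.1,-0.7,0.6,-0.32,1,0.1,-0.85,0.6,-0.4,1,0.15,-1,0.6,-0.48,1,0.15,-1,0.6,-0.56,1,0.15,-1,0.6,-0.64,1,0.15,-1,0.6,-0.72,1,0.15,-1,0.6,-0.8,1,0.15,-1,0.6,-0.88,1,0.15,-1,0.6,-0.96,1,0.15,-1,0.6,-1,1,0.15,-1,0.6,-1,1,0.15,-1,0.6,-1])

```text
time: 7.0
eef_pos: [0.5082, 0.1827, 0.2343]
tcp_rot: [3.141, -0.0, 1.641]
force: [1.1, 1.0, -0.5]
gripper_width: 1.002
```

```bash
python3 ball.py
```

```text
top 0
scene ball [0.46023735 0.38418116 0.12543408] 0.001422908852191223 47
-34.40639821743916
```

Lever off is confirmed (−34.4°). Next, the grey-green cup.

Request:
move_arm(steps=[1,0.03,-0.18,0,-0.04,1,0.06,-0.36,0,-0.045,1,0.09,-0.54,0,-0.045,1,0.12,-0.72,0,-0.045,1,0.15,-0.9,0,-0.045,1,0.17,-1,0,-0.045,1,0.17,-1,0,-0.045])

```text
time: 7.68
eef_pos: [0.5425, -0.0209, 0.2341]
tcp_rot: [3.141, 0.001, 1.567]
force: [0.2, 0.5, -0.1]
gripper_width: 0.999
```

Request:
move_arm(steps=[1,0.03,-0.18,0,0,1,0.06,-0.36,0,0,1,0.09,-0.54,0,0,1,0.12,-0.72,0,0,1,0.15,-0.9,0,0,1,0.17,-0.92,0,0,1,0.17,-0.92,0,0])

```text
time: 8.27
eef_pos: [0.5765, -0.2026, 0.2337]
tcp_rot: [3.141, -0.0, 1.567]
force: [-0.6, 0.4, 0.2]
gripper_width: 1.004
```

Run:
```python
from h import *
grab('top');grab('scene');cups()
```

```text
top [262. 101.] n 206 mid [0.8758 0.1535] ext [0.027 0.088 0.025] z90 0.0878 fit [0.8598 0.1508] 0.0076 [111.  98.  77.]
top [463. 113.] n 177 mid [ 0.802  -0.5469] ext [0.052 0.059 0.053] z90 0.1164 fit [ 0.8077 -0.5504] 0.0017 [59. 43. 28.]
top [261. 109.] n 16 mid [0.8515 0.161 ] ext [0.009 0.028 0.005] z90 0.0698 fit [0.8793 0.1582] 0.0021 [140. 114.  80.]
top [295. 172.] n 362 mid [0.6144 0.0428] ext [0.07  0.071 0.031] z90 0.0855 fit [0.6167 0.0432] 0.0082 [132.  82.  39.]
top [548. 169.] n 16 mid [ 0.5784 -0.79  ] ext [0.024 0.02  0.04 ] z90 0.1156 fit [ 0.5603 -0.8082] 0.0001 [75. 52. 31.]
top [428. 179.] n 38 mid [ 0.5714 -0.397 ] ext [0.052 0.027 0.018] z90 0.0802 fit [ 0.575  -0.3792] 0.0012 [94. 93. 61.]
top [487. 186.] n 199 mid [ 0.5454 -0.6029] ext [0.081 0.057 0.054] z90 0.1134 fit [ 0.5435 -0.6044] 0.0031 [47. 27. 10.]
top [552. 188.] n 114 mid [ 0.5242 -0.8049] ext [0.038 0.053 0.051] z90 0.1143 fit [ 0.5382 -0.8094] 0.0014 [51. 29. 11.]
top [521. 189.] n 114 mid [ 0.5228 -0.704 ] ext [0.035 0.054 0.052] z90 0.1137 fit [ 0.5375 -0.7104] 0.0019 [34. 34.  9.]
top [435
[... 2238 characters left out ...]
906 0.3851] ext [0.044 0.011 0.053] z90 0.114 fit [0.4536 0.4042] 0.0018 [124. 116. 100.]
scene [371. 202.] n 129 mid [0.4885 0.1002] ext [0.045 0.046 0.007] z90 0.0717 fit [0.4896 0.0779] 0.0089 [103. 111.  58.]
scene [438. 206.] n 91 mid [0.4784 0.2844] ext [0.022 0.028 0.019] z90 0.0842 fit [0.4522 0.2789] 0.0046 [32. 29. 26.]
scene [343. 226.] n 454 mid [0.6188 0.0431] ext [0.072 0.071 0.029] z90 0.083 fit [0.6164 0.0427] 0.0077 [127.  82.  55.]
scene [ 93. 240.] n 596 mid [ 0.816  -0.5474] ext [0.062 0.059 0.054] z90 0.1158 fit [ 0.8139 -0.5506] 0.0014 [81. 64. 50.]
scene [375. 305.] n 613 mid [0.871  0.1528] ext [0.047 0.09  0.024] z90 0.0863 fit [0.8624 0.1537] 0.0079 [110.  95.  74.]
```

Request:
move_arm(steps=[1,0,-0.18,0,0,1,0,-0.36,0,0,1,0,-0.54,0,0,1,0,-0.72,0,0,1,0,-0.88,0,0,1,0,-0.895,0,0,1,0,-0.895,0,0,1,0,-0.895,-0.15,0,1,0,-0.895,-0.3,0,1,0,-0.895,-0.45,0,1,0,-0.895,-0.6,0,1,0,-0.895,-0.6,0])

```text
time: 9.37
eef_pos: [0.573, -0.3752, 0.108]
tcp_rot: [-3.133, -0.006, 1.57]
force: [-1.2, 1.3, -0.3]
gripper_width: 0.996
```

Request:
move_arm(steps=[1,0,0,0,0,1,0,0,0,0,1,0,0,0,0])

```text
time: 9.62
eef_pos: [0.5774, -0.3803, 0.1166]
tcp_rot: [3.139, 0.002, 1.569]
force: [0.3, 0.2, -0.0]
gripper_width: 0.996
```

Request:
move_arm(steps=[1,0,0,-0.12,0,1,-0.005,0,-0.24,0,1,-0.005,0,-0.34,0,1,-0.005,0,-0.4,0,1,-0.005,0,-0.4,0,1,-0.005,0,-0.4,0,0.5,-0.005,0,-0.4,0,0.5,-0.005,0,-0.4,0,0.5,-0.005,0,-0.4,0,0.5,-0.005,0,-0.4,0,0.5,-0.005,0,-0.4,0,0.5,-0.005,0,-0.4,0], force=40)

```text
time: 10.62
eef_pos: [0.5758, -0.381, 0.0359]
tcp_rot: [3.139, 0.001, 1.568]
force: [-2.5, 1.0, 6.1]
gripper_width: 0.686
```

Request:
move_arm(steps=[0.5,0,0,0.08,0,0.5,0,0,0.2,0,0.5,0,0,0.35,0,0.5,0,0,0.5,0,0.5,0,0,0.62,0,0.5,0.03,0.08,0.65,0,0.5,0.07,0.2,0.65,0,0.5,0.12,0.35,0.65,0,0.5,0.17,0.5,0.65,0,0.5,0.22,0.65,0.65,0,0.5,0.27,0.8,0.65,0,0.5,0.32,0.93,0.65,0,0.5,0.35,1,0.65,0,0.5,0.35,1,0.65,0,0.5,0.35,1,0.65,0])

```text
time: 11.87
eef_pos: [0.6449, -0.1794, 0.1637]
tcp_rot: [-3.141, 0.0, 1.57]
force: [-1.0, -0.6, -2.3]
gripper_width: 0.685
```

Request:
move_arm(steps=[0.5,0.04,0.1,0,0,0.5,0.08,0.2,0,0,0.5,0.095,0.27,0,0,0.5,0.095,0.28,0,0,0.5,0.095,0.28,-0.1,0,0.5,0.095,0.28,-0.22,0,0.5,0.095,0.28,-0.34,0,0.5,0.095,0.28,-0.43,0,0.5,0.095,0.28,-0.46,0,0.5,0.095,0.28,-0.46,0,0.5,0.095,0.28,-0.46,0,0.5,0.095,0.28,-0.46,0])

```text
time: 12.87
eef_pos: [0.6648, -0.125, 0.0734]
tcp_rot: [3.14, 0.001, 1.568]
force: [0.5, -0.1, -2.7]
gripper_width: 0.684
```

Request:
move_arm(steps=[0.5,0,0,-0.03,0,0.5,0,0,-0.055,0,0.5,0,0,-0.07,0,0.5,0,0,-0.077,0,0.5,0,0,-0.08,0,0.5,0,0,-0.08,0,0.5,0,0,-0.08,0])

```text
time: 13.45
eef_pos: [0.6637, -0.1243, 0.0569]
tcp_rot: [-3.141, 0.0, 1.568]
force: [-4.1, 0.7, 8.7]
gripper_width: 0.685
```

It's on the plate (contact +8.7 N). Releasing it and lifting.

Request:
move_arm(steps=[0.75,0,0,0,0,0.75,0,0,0,0,0.82,0,0,0,0,0.85,0,0,0,0,0.85,0,0,0,0,0.85,0,0,0.1,0,0.85,0,0,0.25,0,0.85,0,0,0.4,0,1,0,0,0.55,0,1,0,-0.1,0.65,0,1,-0.1,-0.25,0.7,0,1,-0.2,-0.45,0.7,0,1,-0.3,-0.65,0.7,0,1,-0.4,-0.85,0.7,0,1,-0.5,-1,0.7,0,1,-0.6,-1,0.7,0,1,-0.7,-1,0.7,0,1,-0.8,-1,0.7,0,1,-0.8,-1,0.7,0,1,-0.8,-1,0.7,0])

```text
time: 15.12
eef_pos: [0.5032, -0.3246, 0.1961]
tcp_rot: [3.141, 0.0, 1.567]
force: [1.0, 0.1, -0.4]
gripper_width: 1.003
```

```bash
sed -i "s/            f,e=circ/            if not(.28<mid[0]<.75 and -.6<mid[1]<.15): continue\n            f,e=circ/" h.py
python3 - <<'E'
from h import *
grab('top','t2.png');grab('scene','s2.png');cups()
E
```

```text
top [344. 155.] n 158 mid [ 0.6625 -0.1242] ext [0.059 0.057 0.037] z90 0.0998 fit [ 0.6631 -0.1243] 0.0014 [74. 75. 47.]
top [295. 172.] n 359 mid [0.6141 0.0427] ext [0.07  0.071 0.031] z90 0.0856 fit [0.6161 0.0432] 0.0083 [133.  82.  39.]
top [384. 206.] n 93 mid [ 0.4832 -0.2466] ext [0.057 0.059 0.02 ] z90 0.0809 fit [ 0.4838 -0.2467] 0.0014 [48. 40. 31.]
top [279. 212.] n 159 mid [0.4804 0.1002] ext [0.051 0.05  0.012] z90 0.0738 fit [0.4975 0.0848] 0.0091 [113. 120.  49.]
scene [231. 164.] n 101 mid [ 0.3472 -0.3802] ext [0.063 0.06  0.011] z90 0.0748 fit [ 0.3461 -0.3798] 0.0017 [33. 74. 64.]
scene [177. 175.] n 112 mid [ 0.4557 -0.5194] ext [0.062 0.063 0.012] z90 0.0748 fit [ 0.4573 -0.5206] 0.0019 [33. 47. 72.]
scene [203. 183.] n 148 mid [ 0.4834 -0.4143] ext [0.06  0.059 0.014] z90 0.0772 fit [ 0.4839 -0.4157] 0.002 [111. 103.  88.]
scene [228. 186.] n 156 mid [ 0.4875 -0.3326] ext [0.063 0.061 0.013] z90 0.0776 fit [ 0.4879 -0.3327] 0.0019 [104.  94.  76.]
scene [255. 189.] n 153 mid [ 0.4887 -0.2472] ext [0.064 0.059 0.014] z90 0.0776 fit [ 0.4875 -0.2473] 0.0017 [46. 41. 35.]
scene [371. 203.] n 138 mid [0.4863 0.1018] ext [0.05  0.049 0.008] z90 0.0719 fit [0.483  0.1213] 0.0091 [102. 111.  57.]
scene [276. 225.] n 476 mid [ 0.6658 -0.1245] ext [0.065 0.059 0.035] z90 0.0979 fit [ 0.6665 -0.1247] 0.0017 [71. 71. 50.]
scene [343. 225.] n 451 mid [0.6196 0.0434] ext [0.07  0.07  0.029] z90 0.0835 fit [0.6154 0.042 ] 0.0079 [127.  82.  54.]
```

View pics/s2.png

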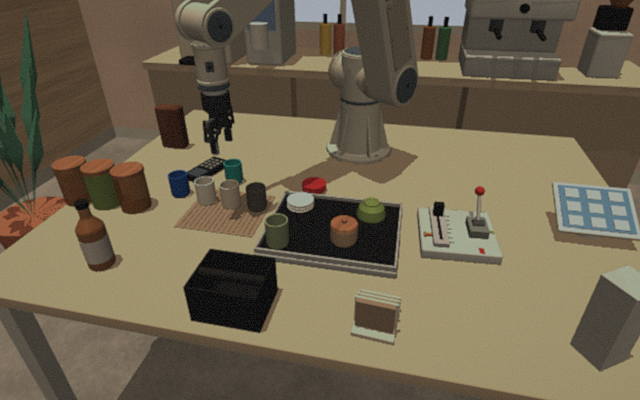

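The grey-green cup stands upright at (0.665, −0.1245). Next is the light cup at (0.482, −0.4155).

Request:
move_arm(steps=[1,-0.04,-0.18,0,0,1,-0.08,-0.36,0,0,1,-0.11,-0.455,0,0,1,-0.11,-0.455,-0.15,0,1,-0.11,-0.455,-0.3,0,1,-0.11,-0.455,-0.4,0,1,-0.11,-0.455,-0.4,0,1,-0.11,-0.455,-0.4,0,1,-0.11,-0.455,-0.4,0])

```text
time: 15.97
eef_pos: [0.4832, -0.4158, 0.1171]
tcp_rot: [3.14, 0.001, 1.569]
force: [0.7, 0.1, 0.7]
gripper_width: 1.003
```

Request:
move_arm(steps=[1,0,0,-0.12,0,1,-0.005,0,-0.24,0,1,-0.005,0,-0.34,0,1,-0.005,0,-0.4,0,1,-0.005,0,-0.4,0,1,-0.005,0,-0.4,0,0.5,-0.005,0,-0.4,0,0.5,-0.005,0,-0.4,0,0.5,-0.005,0,-0.4,0,0.5,-0.005,0,-0.4,0,0.5,-0.005,0,-0.4,0,0.5,-0.005,0,-0.4,0], force=40)

```text
time: 16.97
eef_pos: [0.4817, -0.4162, 0.0378]
tcp_rot: [3.14, 0.002, 1.568]
force: [-1.0, 0.7, 6.7]
gripper_width: 0.691
```

Request:
move_arm(steps=[0.5,0,0,0.08,0,0.5,0,0,0.2,0,0.5,0,0,0.35,0,0.5,0,0,0.5,0,0.5,0,0,0.64,0,0.5,0.04,0.07,0.68,0,0.5,0.1,0.2,0.68,0,0.5,0.18,0.35,0.68,0,0.5,0.25,0.5,0.68,0,0.5,0.32,0.65,0.68,0,0.5,0.4,0.8,0.68,0,0.5,0.46,0.93,0.68,0,0.5,0.5,1,0.68,0,0.5,0.5,1,0.68,0])

```text
time: 18.13
eef_pos: [0.5825, -0.2124, 0.1728]
tcp_rot: [3.14, -0.0, 1.571]
force: [0.2, -0.1, -1.9]
gripper_width: 0.695
```

Request:
move_arm(steps=[0.5,0.05,0.1,0,0,0.5,0.12,0.24,0,0,0.5,0.19,0.4,0,0,0.5,0.27,0.55,0,0,0.5,0.34,0.7,0,0,0.5,0.39,0.82,0,0,0.5,0.415,0.88,0,0,0.5,0.415,0.88,-0.1,0,0.5,0.415,0.88,-0.22,0,0.5,0.415,0.88,-0.34,0,0.5,0.415,0.88,-0.45,0,0.5,0.415,0.88,-0.51,0,0.5,0.415,0.88,-0.51,0,0.5,0.415,0.88,-0.51,0])

```text
time: 19.3
eef_pos: [0.6637, -0.0401, 0.07]
tcp_rot: [-3.141, 0.0, 1.567]
force: [-0.0, 0.7, -1.2]
gripper_width: 0.693
```

Request:
move_arm(steps=[0.5,0,0,-0.03,0,0.5,0,0,-0.05,0,0.5,0,0,-0.06,0,0.5,0,0,-0.063,0,0.5,0,0,-0.063,0,0.5,0,0,-0.063,0])

```text
time: 19.8
eef_pos: [0.6644, -0.0394, 0.0589]
tcp_rot: [3.14, 0.0, 1.568]
force: [-3.2, 0.9, 7.4]
gripper_width: 0.687
```

Request:
move_arm(steps=[0.75,0,0,0,0,0.75,0,0,0,0,0.82,0,0,0,0,0.85,0,0,0,0,0.85,0,0,0,0,0.85,0,0,0.1,0,0.85,0,0,0.25,0,0.85,0,0,0.4,0,1,0,0,0.55,0,1,0,-0.1,0.68,0,1,-0.1,-0.25,0.7,0,1,-0.2,-0.42,0.7,0,1,-0.3,-0.58,0.7,0,1,-0.4,-0.75,0.7,0,1,-0.5,-0.9,0.7,0,1,-0.6,-1,0.7,0,1,-0.7,-1,0.7,0,1,-0.8,-1,0.7,0,1,-0.895,-1,0.7,0,1,-0.895,-1,0.7,0])

```text
time: 21.47
eef_pos: [0.4815, -0.2392, 0.197]
tcp_rot: [-3.139, -0.001, 1.567]
force: [0.1, 0.6, 0.2]
gripper_width: 1.004
```

Run:
```python
from h import *
grab('top');grab('scene','s3.png');cups()
```

```text
top [319. 156.] n 144 mid [ 0.6632 -0.0387] ext [0.058 0.055 0.037] z90 0.101 fit [ 0.6631 -0.0386] 0.0014 [99. 96. 90.]
top [344. 155.] n 154 mid [ 0.6629 -0.1244] ext [0.06  0.058 0.037] z90 0.1001 fit [ 0.6628 -0.1241] 0.0015 [76. 76. 49.]
top [295. 172.] n 359 mid [0.6144 0.0427] ext [0.072 0.071 0.029] z90 0.0856 fit [0.6149 0.0443] 0.008 [134.  83.  40.]
top [417. 203.] n 32 mid [ 0.4886 -0.352 ] ext [0.045 0.019 0.015] z90 0.0811 fit [ 0.4975 -0.3815] 0.0051 [105. 101.  89.]
top [467. 212.] n 100 mid [ 0.4549 -0.5191] ext [0.058 0.058 0.014] z90 0.0781 fit [ 0.4542 -0.5193] 0.0014 [33. 55. 89.]
top [279. 212.] n 158 mid [0.485  0.1014] ext [0.048 0.047 0.012] z90 0.0734 fit [0.5042 0.0992] 0.0092 [114. 122.  49.]
top [435. 251.] n 32 mid [ 0.3328 -0.3936] ext [0.04  0.03  0.013] z90 0.0785 fit [ 0.343  -0.3773] 0.0011 [30. 93. 80.]
scene [232. 163.] n 99 mid [ 0.345  -0.3801] ext [0.062 0.061 0.01 ] z90 0.0743 fit [ 0.3459 -0.3802] 0.0021 [32. 73. 63.]
scene [177. 176.] n 113 mid [ 0.4556 -0.5207] ext [0.064 0.062 0.01 ] z90 0.0745 fit [ 0.4568 -0.5208] 0.0021 [33. 47. 71.]
scene [228. 186.] n 151 mid [ 0.4882 -0.3328] ext [0.062 0.06  0.013] z90 0.0776 fit [ 0.488  -0.3327] 0.0015 [108. 100.  81.]
scene [255. 189.] n 152 mid [ 0.4869 -0.2469] ext [0.064 0.059 0.015] z90 0.0777 fit [ 0.4868 -0.2468] 0.0016 [49. 44. 37.]
scene [371. 202.] n 132 mid [0.4876 0.0998] ext [0.046 0.047 0.007] z90 0.0722 fit [0.4968 0.0814] 0.0091 [100. 109.  56.]
scene [276. 225.] n 475 mid [ 0.6674 -0.1244] ext [0.063 0.059 0.035] z90 0.0979 fit [ 0.6666 -0.1246] 0.0017 [70. 70. 49.]
scene [343. 226.] n 452 mid [0.6196 0.0434] ext [0.071 0.071 0.029] z90 0.0832 fit [0.6164 0.0419] 0.0077 [125.  81.  54.]
scene [308. 230.] n 474 mid [ 0.6663 -0.0387] ext [0.064 0.059 0.035] z90 0.0979 fit [ 0.6672 -0.0388] 0.0016 [108. 100.  85.]
```

View pics/s3.png

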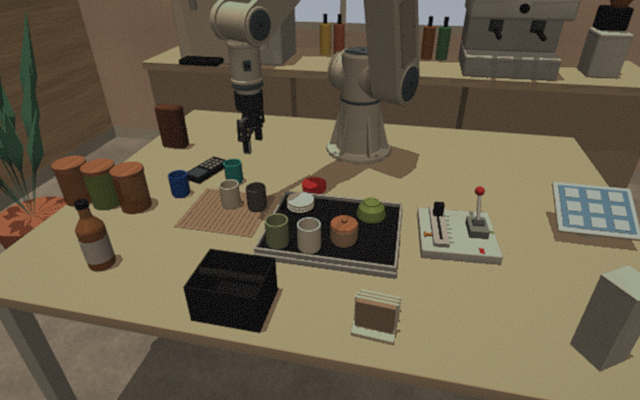

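Two cups stand on the plate at scene (276,225) and (308,230). Next is the light cup at (0.486, −0.333).

Request:
move_arm(steps=[1,0,-0.15,0,0,1,0,-0.3,0,0,1,0,-0.465,0,0,1,0,-0.465,-0.15,0,1,0,-0.465,-0.3,0,1,0,-0.465,-0.4,0,1,0,-0.465,-0.4,0,1,0,-0.465,-0.4,0,1,0,-0.465,-0.4,0])

```text
time: 22.32
eef_pos: [0.4862, -0.3327, 0.1184]
tcp_rot: [3.14, 0.001, 1.569]
force: [0.6, -0.0, 1.1]
gripper_width: 1.001
```

Request:
move_arm(steps=[1,0,0,-0.12,0,1,0,0,-0.24,0,1,0,0,-0.34,0,1,0,0,-0.405,0,1,0,0,-0.405,0,1,0,0,-0.405,0,0.5,0,0,-0.405,0,0.5,0,0,-0.405,0,0.5,0,0,-0.405,0,0.5,0,0,-0.405,0,0.5,0,0,-0.405,0,0.5,0,0,-0.405,0], force=40)

```text
time: 23.32
eef_pos: [0.4858, -0.333, 0.0379]
tcp_rot: [3.139, 0.001, 1.568]
force: [-1.4, 0.2, 6.5]
gripper_width: 0.682
```

Request:
move_arm(steps=[0.5,0,0,0.08,0,0.5,0,0,0.2,0,0.5,0,0,0.35,0,0.5,0,0,0.5,0,0.5,0,0,0.64,0,0.5,0.03,0.07,0.68,0,0.5,0.08,0.2,0.68,0,0.5,0.15,0.35,0.68,0,0.5,0.21,0.5,0.68,0,0.5,0.27,0.65,0.68,0,0.5,0.34,0.8,0.68,0,0.5,0.4,0.93,0.68,0,0.5,0.43,1,0.68,0,0.5,0.45,1,0.68,0,0.5,0.45,1,0.68,0])

```text
time: 24.57
eef_pos: [0.5757, -0.1318, 0.1729]
tcp_rot: [3.14, 0.001, 1.57]
force: [-0.0, 0.4, -1.1]
gripper_width: 0.68
```

Request:
move_arm(steps=[0.5,0,0.03,0,0,0.5,0,0.04,0,0,0.5,0,0.04,-0.1,0,0.5,0,0.04,-0.22,0,0.5,0,0.04,-0.34,0,0.5,0,0.04,-0.45,0,0.5,0,0.04,-0.51,0,0.5,0,0.04,-0.51,0,0.5,0,0.04,-0.51,0])

```text
time: 25.32
eef_pos: [0.5746, -0.1247, 0.0703]
tcp_rot: [-3.141, -0.0, 1.567]
force: [0.8, 0.1, -0.6]
gripper_width: 0.677
```

Request:
move_arm(steps=[0.5,0,0,-0.03,0,0.5,0,0,-0.05,0,0.5,0,0,-0.06,0,0.5,0,0,-0.063,0,0.5,0,0,-0.063,0,0.5,0,0,-0.063,0])

```text
time: 25.82
eef_pos: [0.5753, -0.1245, 0.059]
tcp_rot: [3.14, 0.0, 1.568]
force: [-3.5, -0.2, 8.2]
gripper_width: 0.679
```

Request:
move_arm(steps=[0.72,0,0,0,0,0.75,0,0,0,0,0.78,0,0,0,0,0.78,0,0,0,0,0.78,0,0,0.05,0,0.78,0,0,0.13,0,0.78,0,0,0.25,0,0.78,0,0,0.4,0,1,0,0,0.55,0,1,0,-0.05,0.68,0,1,-0.1,-0.2,0.7,0,1,-0.2,-0.35,0.7,0,1,-0.3,-0.5,0.7,0,1,-0.4,-0.6,0.7,0,1,-0.45,-0.61,0.7,0,1,-0.45,-0.61,0.7,0,1,-0.45,-0.61,0.7,0])

```text
time: 27.23
eef_pos: [0.485, -0.2461, 0.1982]
tcp_rot: [3.141, -0.0, 1.567]
force: [0.7, 0.2, -0.6]
gripper_width: 0.998
```

Run:
```python
from h import *
grab('top');grab('scene','s4.png');cups()
```

```text
top [319. 156.] n 143 mid [ 0.6636 -0.0386] ext [0.059 0.055 0.038] z90 0.1009 fit [ 0.6632 -0.0384] 0.0015 [100.  97.  90.]
top [344. 155.] n 160 mid [ 0.6629 -0.1242] ext [0.059 0.058 0.037] z90 0.1002 fit [ 0.6629 -0.1243] 0.0015 [74. 74. 47.]
top [295. 172.] n 363 mid [0.6144 0.0427] ext [0.072 0.071 0.034] z90 0.0856 fit [0.6169 0.0439] 0.0079 [133.  82.  40.]
top [346. 180.] n 144 mid [ 0.5744 -0.1242] ext [0.059 0.059 0.038] z90 0.1002 fit [ 0.5741 -0.1239] 0.0015 [94. 90. 80.]
top [468. 211.] n 99 mid [ 0.4546 -0.5196] ext [0.057 0.062 0.015] z90 0.0778 fit [ 0.4541 -0.5193] 0.0015 [33. 56. 90.]
top [279. 212.] n 158 mid [0.4822 0.1002] ext [0.047 0.05  0.011] z90 0.0731 fit [0.5017 0.1127] 0.0091 [114. 122.  50.]
top [435. 252.] n 22 mid [ 0.3307 -0.3952] ext [0.031 0.023 0.014] z90 0.0773 fit [ 0.3425 -0.3776] 0.001 [ 38. 102.  87.]
scene [232. 164.] n 102 mid [ 0.345  -0.3801] ext [0.061 0.061 0.011] z90 0.0746 fit [ 0.3458 -0.3798] 0.0022 [32. 72. 62.]
scene [177. 176.] n 116 mid [ 0.4586 -0.5202] ext [0.062 0.059 0.011] z90 0.0749 fit [ 0.4577 -0.5202] 0.0019 [33. 46. 71.]
scene [255. 189.] n 156 mid [ 0.4863 -0.2477] ext [0.06  0.059 0.014] z90 0.0774 fit [ 0.4872 -0.247 ] 0.0018 [48. 43. 36.]
scene [371. 202.] n 129 mid [0.4868 0.1002] ext [0.046 0.046 0.007] z90 0.072 fit [0.4889 0.1227] 0.009 [101. 109.  57.]
scene [343. 225.] n 448 mid [0.6195 0.0432] ext [0.07  0.07  0.029] z90 0.0833 fit [0.6152 0.0418] 0.0078 [125.  80.  53.]
scene [308. 230.] n 483 mid [ 0.6674 -0.0387] ext [0.062 0.058 0.035] z90 0.0979 fit [ 0.6671 -0.0389] 0.0016 [108. 100.  84.]
```

View pics/s4.png

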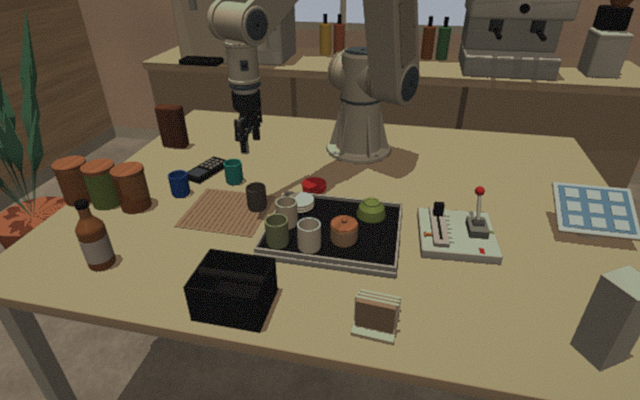

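Three cups are on and upright. Next is the dark grey cup, directly below the gripper at (0.4855, −0.247).

Request:
move_arm(steps=[1,0,-0.005,-0.15,0,1,0,-0.005,-0.3,0,1,0,-0.005,-0.45,0,1,0,-0.005,-0.6,0,1,0,-0.005,-0.73,0,1,0,-0.005,-0.8,0,1,0,-0.005,-0.8,0,1,0,-0.005,-0.8,0,0.5,0,-0.005,-0.8,0,0.5,0,-0.005,-0.8,0,0.5,0,-0.005,-0.8,0,0.5,0,-0.005,-0.8,0,0.5,0,-0.005,-0.8,0,0.5,0,-0.005,-0.8,0], force=40)

```text
time: 28.5
eef_pos: [0.486, -0.2476, 0.0394]
tcp_rot: [3.139, 0.001, 1.568]
force: [-0.7, 3.0, 6.9]
gripper_width: 0.701
```

Request:
move_arm(steps=[0.5,0,0,0.08,0,0.5,0,0,0.2,0,0.5,0,0,0.35,0,0.5,0,0,0.5,0,0.5,0,0,0.66,0,0.5,0,0,0.72,0,0.5,0.03,0.07,0.72,0,0.5,0.08,0.2,0.72,0,0.5,0.15,0.35,0.72,0,0.5,0.21,0.5,0.72,0,0.5,0.27,0.65,0.72,0,0.5,0.34,0.8,0.72,0,0.5,0.4,0.93,0.72,0,0.5,0.43,1,0.72,0,0.5,0.44,1,0.72,0,0.5,0.44,1,0.72,0])

```text
time: 29.83
eef_pos: [0.5734, -0.0468, 0.1824]
tcp_rot: [3.14, 0.0, 1.57]
force: [-0.4, -0.9, -1.3]
gripper_width: 0.697
```

Request:
move_arm(steps=[0.5,0,0.03,0,0,0.5,0,0.04,0,0,0.5,0,0.04,-0.1,0,0.5,0,0.04,-0.22,0,0.5,0,0.04,-0.34,0,0.5,0,0.04,-0.45,0,0.5,0,0.04,-0.54,0,0.5,0,0.04,-0.54,0,0.5,0,0.04,-0.54,0])

```text
time: 30.58
eef_pos: [0.572, -0.0399, 0.0733]
tcp_rot: [-3.14, -0.0, 1.567]
force: [0.5, 0.8, -1.2]
gripper_width: 0.698
```

Request:
move_arm(steps=[0.5,0,0,-0.03,0,0.5,0,0,-0.05,0,0.5,0,0,-0.06,0,0.5,0,0,-0.066,0,0.5,0,0,-0.068,0,0.5,0,0,-0.068,0,0.5,0,0,-0.068,0])

```text
time: 31.17
eef_pos: [0.573, -0.0394, 0.0605]
tcp_rot: [3.141, 0.0, 1.568]
force: [-1.2, -0.1, 2.3]
gripper_width: 0.7
```

Request:
move_arm(steps=[0.72,0,0,0,0,0.75,0,0,0,0,0.78,0,0,0,0,0.78,0,0,0,0,0.78,0,0,0.05,0,0.78,0,0,0.13,0,0.78,0,0,0.25,0,0.78,0,0,0.4,0,0.9,0,0,0.6,0,0.9,-0.05,0.12,0.75,0.07,0.9,-0.1,0.3,0.75,0.14,0.9,-0.15,0.48,0.75,0.21,0.9,-0.2,0.66,0.75,0.28,0.9,-0.3,0.84,0.75,0.35,0.9,-0.4,1,0.75,0.42,0.9,-0.5,1,0.75,0.49,0.9,-0.5,1,0.75,0.56,0.9,-0.5,1,0.75,0.63,0.9,-0.5,1,0.75,0.7,0.9,-0.5,1,0.75,0.7])

```text
time: 32.83
eef_pos: [0.4728, 0.1609, 0.2109]
tcp_rot: [3.141, 0.001, 2.673]
force: [0.8, -0.5, -0.2]
gripper_width: 0.897
```

Run:
```python
from h import *
grab('top');p,_=grab('scene','s5.png');cups()
cv2.imwrite('pics/s5c.png',cv2.cvtColor(cv2.resize(p[160:270,160:410],None,fx=3,fy=3,interpolation=cv2.INTER_CUBIC),cv2.COLOR_RGB2BGR))
```

```text
top [319. 156.] n 145 mid [ 0.6629 -0.0386] ext [0.059 0.055 0.038] z90 0.1005 fit [ 0.6635 -0.0386] 0.0016 [97. 94. 88.]
top [344. 155.] n 154 mid [ 0.6625 -0.1242] ext [0.059 0.058 0.041] z90 0.1001 fit [ 0.6628 -0.1241] 0.0015 [75. 75. 48.]
top [295. 172.] n 357 mid [0.6142 0.0427] ext [0.071 0.071 0.027] z90 0.0856 fit [0.6155 0.0433] 0.0081 [132.  81.  39.]
top [346. 180.] n 143 mid [ 0.5743 -0.1241] ext [0.059 0.059 0.037] z90 0.1008 fit [ 0.5743 -0.1239] 0.0016 [93. 90. 80.]
top [320. 182.] n 137 mid [ 0.5722 -0.0397] ext [0.059 0.057 0.037] z90 0.1002 fit [ 0.5727 -0.0392] 0.0015 [56. 47. 39.]
top [467. 211.] n 97 mid [ 0.4549 -0.519 ] ext [0.058 0.058 0.014] z90 0.0783 fit [ 0.4542 -0.5193] 0.0016 [34. 56. 90.]
top [280. 212.] n 159 mid [0.4822 0.097 ] ext [0.048 0.05  0.011] z90 0.0735 fit [0.4865 0.1235] 0.0089 [112. 119.  48.]
top [428. 248.] n 90 mid [ 0.3418 -0.3788] ext [0.058 0.059 0.015] z90 0.0774 fit [ 0.3426 -0.379 ] 0.0015 [ 30. 100.  85.]
scene [232. 164.] n 95 mid [ 0.3445 -0.3801] ext [0.062 0.06  0.011] z90 0.075 fit [ 0.346  -0.3802] 0.0022 [32. 72. 62.]
scene [176. 175.] n 112 mid [ 0.4553 -0.521 ] ext [0.064 0.059 0.011] z90 0.0746 fit [ 0.4574 -0.5205] 0.0019 [33. 46. 71.]
scene [371. 202.] n 131 mid [0.4891 0.1005] ext [0.046 0.046 0.009] z90 0.0722 fit [0.4937 0.0787] 0.009 [100. 109.  56.]
scene [343. 226.] n 459 mid [0.6194 0.0433] ext [0.071 0.07  0.029] z90 0.0833 fit [0.6152 0.0422] 0.0078 [124.  80.  53.]
```

View pics/s5c.png

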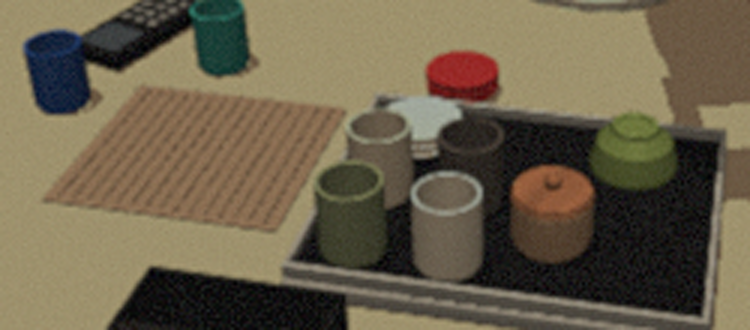

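All four cups stand upright on the plate with 20 mm or more between neighbours, and the mat is empty. Now the heat slider.

Request:
move_arm(steps=[0.9,0,0.15,0,0.07,0.9,0,0.3,0,0.14,0.9,0,0.45,0,0.21,0.9,0,0.58,0,0.28,0.9,0.01,0.617,0,0.343,0.9,0.01,0.617,0,0.343,0.9,0.01,0.617,-0.15,0.343,0.9,0.01,0.617,-0.3,0.343,0.9,0.01,0.617,-0.4,0.343,0.9,0.01,0.617,-0.4,0.343,0.9,0.01,0.617,-0.4,0.343,0.9,0.01,0.617,-0.4,0.343])

```text
time: 33.93
eef_pos: [0.4757, 0.2839, 0.1313]
tcp_rot: [3.141, 0.001, -3.08]
force: [0.2, -0.4, 0.2]
gripper_width: 0.895
```

Request:
move_arm(steps=[0.9,0,0,-0.12,0,0.9,0,0,-0.24,0,0.9,0,0,-0.33,0,0.9,0,0,-0.375,0,0.9,0,0,-0.375,0,0.9,0,0,-0.375,0,0.1,0,0,-0.375,0,0.1,0,0,-0.375,0,0.1,0,0,-0.375,0,0.1,0,0,-0.375,0,0.1,0,0,-0.375,0,0.1,0,0,-0.375,0,0.1,0,0,-0.375,0], force=25)

```text
time: 35.02
eef_pos: [0.4765, 0.2867, 0.0566]
tcp_rot: [3.137, 0.004, -3.078]
force: [-0.4, 11.0, 3.1]
gripper_width: 0.321
```

Request:
move_arm(steps=[0.1,0.04,0.012,0,0,0.1,0.1,0.017,0,0,0.1,0.16,0.021,0,0,0.1,0.22,0.025,0,0,0.1,0.28,0.03,0,0,0.1,0.34,0.034,0,0,0.1,0.38,0.037,0,0,0.1,0.397,0.038,0,0,0.1,0.397,0.038,0,0,0.1,0.397,0.038,0,0,0.1,0.397,0.038,0,0])

```text
time: 35.93
eef_pos: [0.5559, 0.2924, 0.0566]
tcp_rot: [3.14, 0.003, -3.077]
force: [0.6, 0.9, 6.0]
gripper_width: 0.322
```

Request:
move_arm(steps=[0.4,0,0,0,0,0.5,0,0,0,0,0.6,0,0,0,0,0.6,0,0,0,0,0.6,0,0,0.1,0,0.6,0,0,0.25,0,0.6,0,0,0.4,0,0.6,-0.2,0,0.6,0,0.6,-0.4,0,0.7,0,0.6,-0.6,0,0.7,0,0.6,-0.8,0,0.7,0,0.6,-0.8,0,0.7,0])

```text
time: 36.93
eef_pos: [0.3892, 0.2905, 0.1952]
tcp_rot: [-3.141, -0.003, -3.076]
force: [-0.5, 0.2, -0.9]
gripper_width: 0.599
```

```bash
cat > sl.py <<'E'
from h import *
import sys
yaw=np.radians(4.1);d=np.array([np.cos(yaw),np.sin(yaw)]);e=np.array([-d[1],d[0]])
for n in('top','scene'):
    p_,d_=grab(n)
    P=pts(n,d_);p=p_.astype(int);R,G,B=p[...,0],p[...,1],p[...,2];zz=P[...,2]
    bx=(P[...,0]>.38)&(P[...,0]<.65)&(P[...,1]>.22)&(P[...,1]<.47)
    m=bx&(zz>.078)&(zz<.092)&(P[...,1]>.26)&(P[...,1]<.315)
    m2=bx&(R>G+30)&(G>B+20)&(zz<.05)&(zz>.02)&(P[...,1]<.29)
    for t,q in(('grip',P[m]),('orange',P[m2])):
        a=q[:,:2]@d;b=q[:,:2]@e;print(n,t,len(q),'along mean',a.mean().round(4),'mid',((a.max()+a.min())/2).round(4),a.min().round(4),a.max().round(4),'across',b.mean().round(4))
    k={'top':(150,250,170,260),'scene':(190,270,400,520)}[n]
    cv2.imwrite('pics/%s_%s.png'%(sys.argv[1],n),cv2.cvtColor(cv2.resize(p_[k[0]:k[1],k[2]:k[3]],None,fx=6,fy=6,interpolation=cv2.INTER_CUBIC),cv2.COLOR_RGB2BGR))
E
python3 sl.py sl1
```

```text
top grip 49 along mean 0.5725 mid 0.5729 0.5627 0.5831 across 0.2498
top orange 6 along mean 0.5704 mid 0.5701 0.5662 0.574 across 0.2202
scene grip 60 along mean 0.5786 mid 0.5754 0.5643 0.5866 across 0.2481
scene orange 20 along mean 0.576 mid 0.5758 0.57 0.5817 across 0.219
```

View pics/sl1_scene.png

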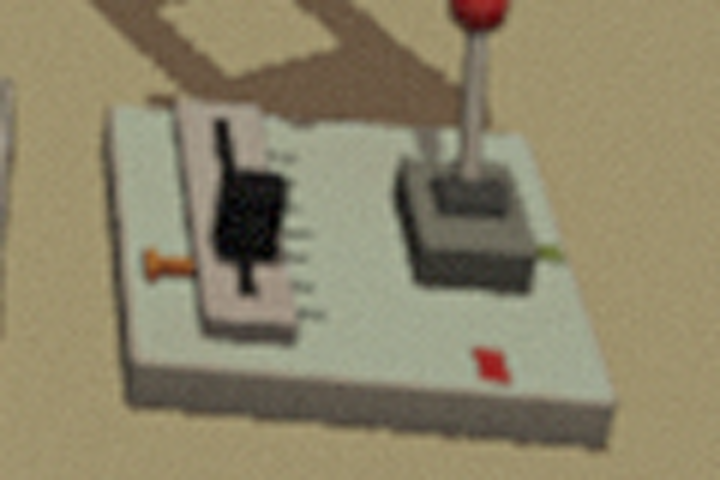

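View pics/sl1_top.png

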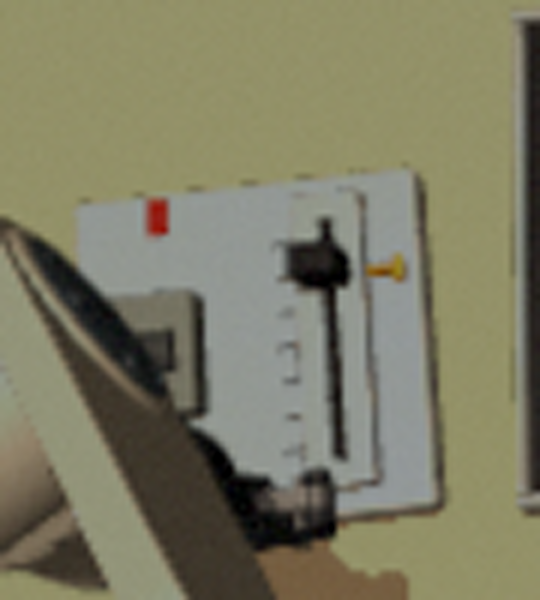

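```bash
cat > sl2.py <<'E'
from h import *
yaw=np.radians(4.1);d=np.array([np.cos(yaw),np.sin(yaw)]);e=np.array([-d[1],d[0]])
S=8
def boxmask(n,a,b,la,lb,z0,z1,shape=(400,640)):
    V=[]
    for i in(-1,1):
        for j in(-1,1):
            for z in(z0,z1):
                xy=(a+i*la/2)*d+(b+j*lb/2)*e
                V.append(proj(n,[xy[0],xy[1],z]))
    return np.array(V)
for n in('top','scene'):
    ims=[cams.capture(n)[0].astype(float) for _ in range(6)]
    im=np.mean(ims,0)
    u0,v0=proj(n,[.556,.275,.05]);u0=int(u0)-24;v0=int(v0)-24
    g=im[v0:v0+48,u0:u0+48]
    def mask(*a):
        V=boxmask(n,*a)-[u0,v0]
        h=cv2.convexHull(((V+.5)*S).astype(np.float32)).astype(np.int32)
        m=np.zeros((48*S,48*S),np.float32);cv2.fillConvexPoly(m,h,1)
        return cv2.resize(m,(48,48),interpolation=cv2.INTER_AREA)
    lum=g.mean(2)
    best=[]
    for a in np.arange(.560,.590,.0005):
        for b in np.arange(.240,.258,.001):
            m=mask(a,b,.02,.028,.0445,.0845)
            mo=cv2.dilate(m,np.ones((5,5)))-m
            # exclude the slot: ring rows near b
            s=(lum*mo).sum()/mo.sum()-(lum*m).sum()/m.sum()
            best.append((s,a,b))
    best.sort(reverse=True);print(n,'grip',[tuple(np.round(x,4)) for x in best[:4]])
    sat=np.clip(np.minimum(g[...,0]-g[...,1],g[...,1]-g[...,2])-12,0,None)
    best=[]
    # orange: fit blob by weighted centroid, converted at z=.036..038
    w=sat*mask(.573,.222,.03,.03,.03,.04)
    v,u=np.mgrid[:48,:48];uc=(w*u).sum()/w.sum()+u0;vc=(w*v).sum()/w.sum()+v0
    c=cams.calibration(n);r=np.array([(uc-c['cx'])/c['fx'],(vc-c['cy'])/c['fy'],1])@np.array(c['R']);o=-np.array(c['t'])@np.array(c['R'])
    for z in(.034,.036,.038):
        X=o+r*(z-o[2])/r[2];print(n,'orange',uc.round(2),vc.round(2),z,'along',(X[:2]@d).round(4),'across',(X[:2]@e).round(4))
    cv2.imwrite('pics/av_%s.png'%n,cv2.cvtColor(cv2.resize(g.clip(0,255).astype('uint8'),None,fx=12,fy=12,interpolation=cv2.INTER_CUBIC),cv2.COLOR_RGB2BGR))
E
python3 sl2.py
```

```text
Traceback (most recent call last):
  File "sl2.py", line 26, in <module>
    m=mask(a,b,.02,.028,.0445,.0845)
  File "sl2.py", line 18, in mask
    V=boxmask(n,*a)-[u0,v0]
      ~~~~~~~^^^^^^
  File "sl2.py", line 10, in boxmask
    V.append(proj(n,[xy[0],xy[1],z]))
             ~~~~^^^^^^^^^^^^^^^^^^^
  File "h.py", line 13, in proj
    c=cams.calibration(name); q=np.array(c['R'])@np.array(X)+np.array(c['t'])
ValueError: time passes only in moves, steps and waits
```

```bash
cat >> h.py <<'E'
import functools
_cal=functools.lru_cache(None)(cams.calibration)
def proj(name,X):
    c=_cal(name); q=np.array(c['R'])@np.array(X)+np.array(c['t'])
    return q[0]/q[2]*c['fx']+c['cx'],q[1]/q[2]*c['fy']+c['cy']
E
python3 sl2.py
```

```text
top grip [(np.float64(86.6863), np.float64(0.5725), np.float64(0.252)), (np.float64(86.6711), np.float64(0.5725), np.float64(0.251)), (np.float64(86.6578), np.float64(0.572), np.float64(0.251)), (np.float64(86.3562), np.float64(0.572), np.float64(0.252))]
top orange 233.65 194.64 0.034 along 0.5723 across 0.2203
top orange 233.65 194.64 0.036 along 0.5718 across 0.2198
top orange 233.65 194.64 0.038 along 0.5713 across 0.2194
scene grip [(np.float64(92.2424), np.float64(0.5745), np.float64(0.251)), (np.float64(92.1224), np.float64(0.574), np.float64(0.252)), (np.float64(92.103), np.float64(0.574), np.float64(0.251)), (np.float64(91.9335), np.float64(0.5745), np.float64(0.252))]
scene orange 427.3 233.43 0.034 along 0.5712 across 0.22
scene orange 427.3 233.43 0.036 along 0.574 across 0.2195
scene orange 427.3 233.43 0.038 along 0.5767 across 0.2191
```

View pics/av_top.png

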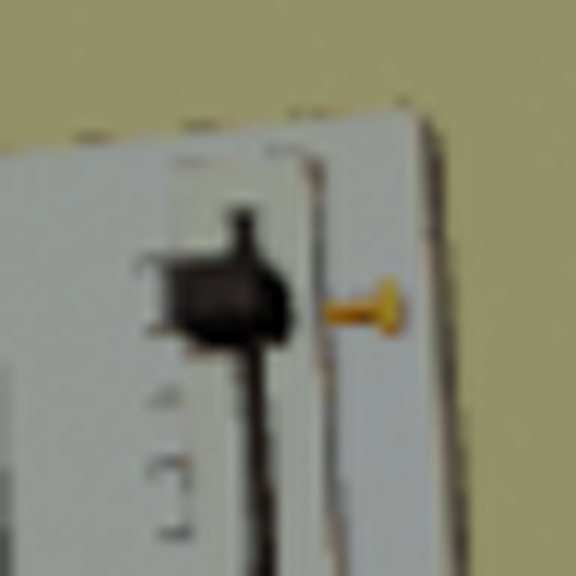

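View pics/av_scene.png

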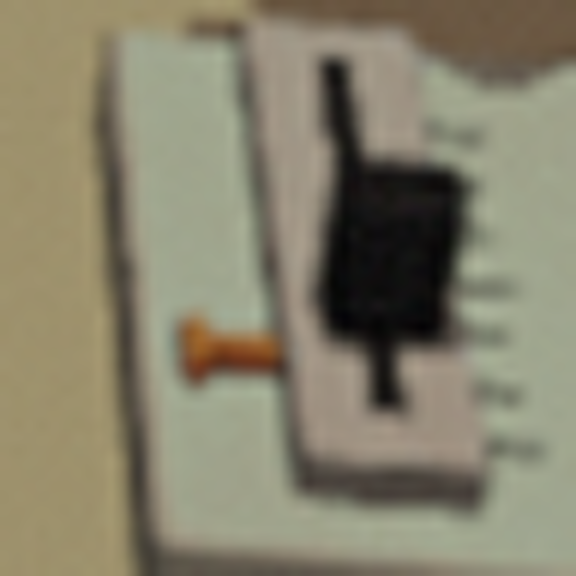

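Grip and pointer agree within about 1 mm in both averaged views (top: 0.5725 vs 0.5718; scene: 0.5745 vs 0.574). Last is the lever.

Request:
move_arm(steps=[0.9,0.1,0.15,0,0,0.9,0.2,0.3,0,0,0.9,0.355,0.465,0,0,0.9,0.355,0.465,0,0,0.9,0.355,0.465,0,0,0.9,0.355,0.465,0,0])

```text
time: 38.43
eef_pos: [0.4646, 0.3842, 0.1944]
tcp_rot: [-3.141, -0.001, -3.077]
force: [0.6, -0.6, 0.0]
gripper_width: 0.899
```

Request:
move_arm(steps=[0.9,-0.02,0,-0.12,0,0.9,-0.02,0,-0.25,0,0.9,-0.02,0,-0.36,0,0.9,-0.02,0,-0.435,0,0.9,-0.02,0,-0.435,0,0.9,-0.02,0,-0.435,0,0.1,-0.02,0,-0.435,0,0.1,-0.02,0,-0.435,0,0.1,-0.02,0,-0.435,0,0.1,-0.02,0,-0.435,0,0.1,-0.02,0,-0.435,0,0.1,-0.02,0,-0.435,0,0.1,-0.02,0,-0.435,0], force=30)

```text
time: 39.52
eef_pos: [0.4616, 0.3862, 0.1094]
tcp_rot: [3.139, 0.002, -3.077]
force: [-2.1, 5.1, 4.9]
gripper_width: 0.285
```

Request:
move_arm(steps=[0.1,0.035,0.003,0.022,0,0.1,0.071,0.005,0.04,0,0.1,0.115,0.008,0.056,0,0.1,0.16,0.011,0.068,0,0.1,0.205,0.015,0.075,0,0.1,0.24,0.017,0.078,0,0.1,0.253,0.018,0.078,0,0.1,0.253,0.018,0.078,0,0.1,0.253,0.018,0.078,0,0.1,0.253,0.018,0.078,0])

```text
time: 40.35
eef_pos: [0.5123, 0.3896, 0.1243]
tcp_rot: [3.139, 0.001, -3.077]
force: [-0.1, 4.5, -0.8]
gripper_width: 0.28
```

Request:
move_arm(steps=[0.4,0,0,0,0,0.5,0,0,0,0,0.7,0,0,0,0,0.9,0,0,0,0,0.9,0,0,0,0,0.9,0,0,0.1,0,0.9,0,0,0.25,0,0.9,0,0,0.4,0,0.9,-0.2,0,0.5,0,0.9,-0.4,0.1,0.5,0,0.9,-0.6,0.2,0.5,0,0.9,-0.6,0.4,0.5,0,0.9,-0.6,0.6,0.5,0,0.9,-0.6,0.6,0.5,0])

```text
time: 41.52
eef_pos: [0.3908, 0.5144, 0.2243]
tcp_rot: [3.137, 0.002, -3.074]
force: [-1.1, -0.7, 0.7]
gripper_width: 0.898
```

```bash
python3 ball.py; python3 sl.py sl3
python3 - <<'E'
from h import *
p=np.load('last_scene.npz')['p'];cv2.imwrite('pics/s6.png',cv2.cvtColor(p,cv2.COLOR_RGB2BGR))
E
```

```text
top ball [0.50360848 0.38681329 0.14120853] 0.0016149724949951116 44
-4.364883668734944
scene ball [0.50523445 0.3870714  0.14079334] 0.0009337353273423026 60
-3.3380870278799346
top grip 51 along mean 0.5721 mid 0.5722 0.5627 0.5816 across 0.2499
top orange 6 along mean 0.5705 mid 0.5693 0.5654 0.5733 across 0.2203
scene grip 61 along mean 0.5784 mid 0.5759 0.5653 0.5865 across 0.2489
scene orange 21 along mean 0.5752 mid 0.5727 0.5647 0.5808 across 0.2194
```

View pics/s6.png

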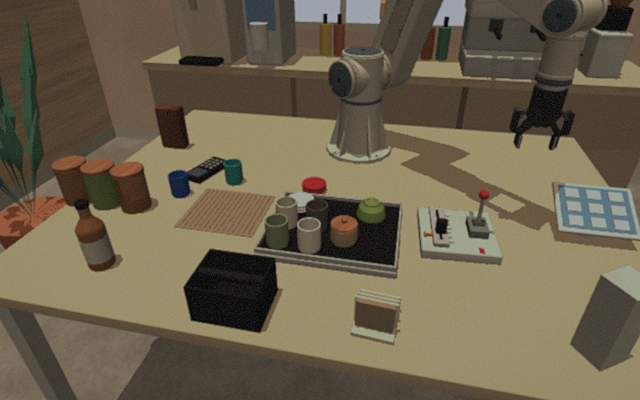

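View pics/sl3_scene.png

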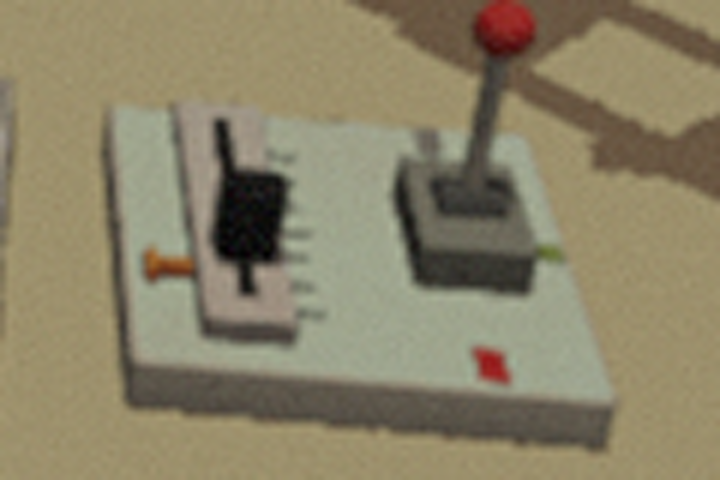

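The lever is about 3.5–4° short of vertical because the ball rolled in the pads. I'll re-grip it centred and correct by about 6 mm.

Request:
move_arm(steps=[0.9,0.1,-0.15,0,0,0.9,0.2,-0.3,0,0,0.9,0.35,-0.45,0,0,0.9,0.5,-0.6,0,0,0.9,0.57,-0.625,0,0,0.9,0.57,-0.625,0,0,0.9,0.57,-0.625,0,0,0.9,0.57,-0.625,0,0])

```text
time: 42.38
eef_pos: [0.5053, 0.383, 0.2236]
tcp_rot: [3.142, -0.001, -3.078]
force: [-0.2, -0.3, 0.6]
gripper_width: 0.902
```

Request:
move_arm(steps=[0.9,0,0.02,-0.12,0,0.9,0,0.02,-0.25,0,0.9,0,0.02,-0.37,0,0.9,0,0.02,-0.46,0,0.9,0,0.02,-0.507,0,0.9,0,0.02,-0.507,0,0.9,0,0.02,-0.507,0,0.1,0,0.02,-0.507,0,0.1,0,0.02,-0.507,0,0.1,0,0.02,-0.507,0,0.1,0,0.02,-0.507,0,0.1,0,0.02,-0.507,0,0.1,0,0.02,-0.507,0,0.1,0,0.02,-0.507,0])

```text
time: 43.55
eef_pos: [0.5067, 0.3892, 0.1236]
tcp_rot: [3.138, 0.003, -3.077]
force: [-1.1, 5.9, 2.6]
gripper_width: 0.279
```

Request:
move_arm(steps=[0.1,0.01,0,0,0,0.1,0.02,0.001,0,0,0.1,0.028,0.002,0,0,0.1,0.032,0.002,0,0,0.1,0.032,0.002,0,0,0.1,0.032,0.002,0,0])

```text
time: 44.05
eef_pos: [0.5131, 0.3896, 0.1237]
tcp_rot: [3.138, 0.002, -3.077]
force: [-0.9, 6.6, 3.7]
gripper_width: 0.276
```

Request:
move_arm(steps=[0.4,0,0,0,0,0.5,0,0,0,0,0.7,0,0,0,0,0.9,0,0,0,0,0.9,0,0,0,0,0.9,0,0,0.1,0,0.9,0,0,0.25,0,0.9,0,0,0.4,0,0.9,-0.2,0,0.5,0,0.9,-0.4,0.1,0.5,0,0.9,-0.6,0.2,0.5,0,0.9,-0.6,0.4,0.5,0,0.9,-0.6,0.6,0.5,0,0.9,-0.6,0.6,0.5,0])

```text
time: 45.22
eef_pos: [0.3912, 0.5137, 0.2227]
tcp_rot: [3.137, 0.002, -3.074]
force: [-0.9, -1.3, -0.7]
gripper_width: 0.9
```

```bash
python3 ball.py;python3 ball.py
```

```text
top ball [0.51037304 0.38756537 0.14168788] 0.0014701924432548182 44
-0.01726928716734138
scene ball [0.51176703 0.38762784 0.14136396] 0.0012175980508627965 60
0.8786883514415761
top ball [0.51102647 0.38825223 0.1418677 ] 0.001389703115158816 43
0.40044717088946014
scene ball [0.51189172 0.38781849 0.14129776] 0.001368929532878699 58
0.95953486409187
```

Lever is vertical within about 1°. Final check of everything before handing in.

Run:
```python
from h import *
p,_=grab('top','tf.png');p2,_=grab('scene','sf.png');cups()
for n in('top','scene'):
    z=np.load('last_%s.npz'%n);P=pts(n,z['d'])
    m=(P[...,0]>.43)&(P[...,0]<.54)&(P[...,1]>-.16)&(P[...,1]<-.06)&(P[...,2]>.047)&(P[...,2]<.06)
    q=P[m];print(n,'saucer',((q.max(0)+q.min(0))/2).round(4))
im=np.vstack([cv2.resize(p[140:250,170:450],(784,308)),cv2.resize(p2[160:270,200:480],(784,308))])[:600]
cv2.imwrite('pics/fin.png',cv2.cvtColor(im,cv2.COLOR_RGB2BGR));print(sensors.get_state()['time'])
```

```text
top [319. 156.] n 145 mid [ 0.6624 -0.0386] ext [0.059 0.055 0.04 ] z90 0.1002 fit [ 0.6632 -0.0388] 0.0015 [100.  97.  90.]
top [344. 155.] n 155 mid [ 0.6625 -0.1244] ext [0.059 0.058 0.037] z90 0.0998 fit [ 0.6631 -0.1242] 0.0015 [76. 76. 49.]
top [295. 172.] n 362 mid [0.6137 0.0428] ext [0.071 0.071 0.03 ] z90 0.0856 fit [0.6154 0.0426] 0.0082 [134.  83.  40.]
top [345. 180.] n 142 mid [ 0.5748 -0.1239] ext [0.06  0.059 0.037] z90 0.1001 fit [ 0.5745 -0.1239] 0.0015 [95. 92. 82.]
top [320. 182.] n 144 mid [ 0.5724 -0.0396] ext [0.059 0.057 0.04 ] z90 0.1004 fit [ 0.5726 -0.0392] 0.0014 [56. 47. 39.]
top [467. 212.] n 104 mid [ 0.4549 -0.5193] ext [0.058 0.06  0.017] z90 0.0771 fit [ 0.4544 -0.5197] 0.0014 [33. 55. 88.]
top [279. 212.] n 163 mid [0.4805 0.1018] ext [0.05  0.053 0.012] z90 0.0735 fit [0.4728 0.1197] 0.0095 [113. 120.  48.]
top [428. 248.] n 90 mid [ 0.3417 -0.3788] ext [0.058 0.058 0.014] z90 0.0767 fit [ 0.3424 -0.3795] 0.0013 [ 32. 103.  88.]
scene [232. 163.] n 97 mid [ 0.3456 -0.379 ] ext [0.061 0.063 0.011] z90 0.0749 fit [ 0.3458 -0.3804] 0.0019 [32. 72. 62.]
scene [177. 176.] n 112 mid [ 0.457  -0.5203] ext [0.062 0.059 0.011] z90 0.0747 fit [ 0.4572 -0.5202] 0.002 [33. 46. 70.]
scene [371. 202.] n 132 mid [0.4883 0.0994] ext [0.049 0.048 0.008] z90 0.0722 fit [0.4925 0.0792] 0.0094 [ 99. 108.  56.]
scene [343. 226.] n 454 mid [0.6191 0.043 ] ext [0.072 0.071 0.03 ] z90 0.0833 fit [0.6159 0.0421] 0.0078 [123.  79.  53.]
top saucer [ 0.4841 -0.1096  0.0535]
scene saucer [ 0.4886 -0.1107  0.0516]
45.5167
```

View pics/fin.png

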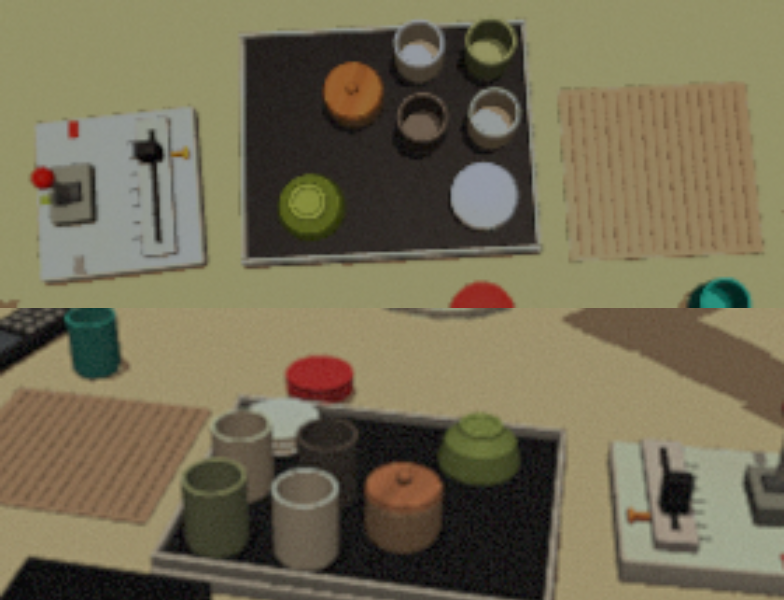

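The image shows all four cups upright on the plate. The saucers, bowl and pot haven't moved, the grip is level with the mark, and the arm is clear.

```bash
python3 -c "
from workcell import robot
print(robot.finish_job())"
```

```text
the job is handed in; nothing more can be done
None
```

I did the job in the order asked and handed it in at about 45.5 s. No verdict is reported.

- **Lever to off:** it stopped about 3° short at first, so I pushed it against its stop. It then read −34.4°.
- **Cups:** there were four clean cups on the mat, and all now stand upright on the plate. Every gap to a neighbour measures over 15 mm, except about 10 mm to the rail. The mat is empty and no cup was knocked aside during the run.
- **Heat grip:** it is level with the orange mark to about 1 mm in averaged views from both cameras. A rougher depth reading at the end put it 2–3 mm past the mark, and I trusted the averaged fit.
- **Lever to keep-warm:** the first try ended about 4° short because the ball rolled in the fingers. After a second grip it reads 0 to 1° from vertical.
- **Left alone:** the saucers, bowl and sugar pot read the same positions as at the start, within measurement noise. I did not touch the blue and turquoise cups or the red disc. The gripper is open and clear of everything.

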